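# Charge the grinding jar and snap its cover on

### The arm

A 7-joint arm with a two-finger parallel gripper is mounted at the origin on the work surface. World frame = base frame: x ahead of the robot, y to its left, z up, the work surface at z = 0. Lengths are in m, angles in rad, forces in N, time in s.
With the tool pointing down it reaches from about 0.425 to 0.875 m from the base axis. Payload 4.7 kg.
Tool frame: the origin (TCP) lies at the very end of the fingers, on their centre line; the grasp point (between the pads) lies 19 mm behind it (grip_point_offset is the distance from the TCP to the grasp point, in m); x points along the fingers, z is the direction in which the jaws open and shut, and the axes are right-handed (so a half turn about x gives the same grasp; the last joint's range is limited). The gripper opens to 87 mm and grips with 3 to 60 N. Pads are 19 mm wide; open, the fingers measure 117 mm over their backs; the gripper's body (75 mm by 190 mm) begins 51 mm behind the grasp point.
Start: joints at [-1.246, 0.321, -0.07, 1.45, 0.023, 1.371, -0.057], TCP at [0.199, 0.619, 0.223] pointing down, gripper open.
Joint ranges: [-2.86, 2.86], [-0.3, 2.09], [-1.38, 1.24], [0.06, 2.45], [-1.56, 4.7], [0.09, 2.05], [-2.69, 2.69]. Speed limits (rad/s): [2.57, 2.57, 3.14, 3.14, 3.14, 3.14, 3.14].

### API

Orientations are given as a rotation vector (axis times angle).
In Python, from bench import get_state, get_image, calibration, close_job, grip_point_offset gives the robot as it stands.
- The arm moves only by the tool play_rows, never from a script. Its argument "targets" is a list of rows, each an object with "claw": the closure, from 0 (fully open) to 1 (shut); "linear": the shift along the tool's x, y, z as a fraction of full scale, a list of three; "rotation": the turn, a rotation vector about the tool's x, y, z as a fraction of full scale, a list of three. In form: [{"claw": claw, "linear": [x, y, z], "rotation": [wx, wy, wz]}, ...]. A call has 1 to 10 rows; each row shifts and turns the pose as measured when the row begins, along the tool's axes as they then stand; what a row does not reach is not made up. Full scale, the value 1, is 2.5 cm for a shift and 90 degrees for a turn. A row lasts 1/12 s, in which the tool goes at most 41.7 mm and 7.16 degrees, less where a joint would pass 70% of its speed; a pose out of reach is approached as far as the arm can. A call with a number of a shift or a turn outside -1 to 1 is refused whole. A call with a gripper value outside its range is refused whole. The fingers move at their own pace and stop on an object; "newtons" is the grip in N (left out, the last holds). Time passes only in rows, so rows that do not move let the fingers close. It gives the time, the measured TCP pose, the force and the opening at its end, in the units of the state.
- get_state(): the state, without advancing time (a new reading comes with each control period).
- get_image(name): name is "side" or "top" or "wrist"; returns the picture (400x640x3 uint8, blue, green, red); there is no depth.
- calibration(name): a dict with "fx", "fy", "cx", "cy" (pixels), "rvec" (rotation vector, rad) and "tvec" (3), from world to camera coordinates, as OpenCV has them; the wrist camera has in their place "hand_eye" (4x4, takes a point from camera to tool coordinates, whose origin is the TCP and whose axes are the tool frame's). Camera axes: x right, y down, z forward; pixel columns grow to the right and rows downward; lengths in m; the calibration is good to about 2 mm. A picture is of the moment at which its call begins: read the wrist's pose just before it. calibration takes no time and is no camera call.
- close_job(): hands the job in, once; it reports no verdict.
The state is a dict: "time": time; "joint_positions": joint angles; "qd": joint speeds; "joint_torque": joint torques, N m; "position": TCP position; "tool_rot": TCP orientation; "ft_force": force on the tool from outside, world axes, zero at the start; "torque": the same for the moment, N m; "grip_width": opening from 0.0 (shut) to 1.0 (fully open).
Only numpy, scipy, OpenCV 4.12 (cv2) and the standard library are available. Lean on these libraries where they do the work, as an engineer would, in place of code of your own. Each camera call takes 0.05 s, during which the arm holds its last target. There are 200 camera calls.

### The job

Pour all six steel balls from the flared cup into the grinding jar and stand the empty cup back upright on the bench. Then put the cover on the jar, press it straight down until it snaps home under all four clips, and keep pressing firmly so that the rubber seal stays squeezed: finish like that, with the hand still on the cover and pushing down. Leave the tube rack, the bottle and the amber tub where they stand.

Things in the scene. Friction and masses are not known exactly. Their poses are not given: they have to be found in the camera images.
- jar: Grinding jar in a grey round holder fixed to the bench. Origin: centre of the holder's underside; z up. Holder 128 mm across, 14 mm high; on it a round aluminium jar, 80 mm outside, 72 mm inside, inner floor 18 mm above the bench. On its rim a black rubber ring seal, 74 mm inside, 88 mm outside, top 60 mm above the bench. Four sprung clips stand around it at 45, 135, 225, 315 degrees from its x axis.
- clip_catch (a point): Middle of one clip's catch edge (all four alike): 42 mm off the jar's axis, 67.5 mm above the bench. Clips: grey plastic, 16 mm wide, tops 81 mm above the bench, within 57 mm of the axis. Above the catch the inner face slopes out as a lead-in to 50 mm off the axis. Clips yield outward and spring back.
- mouth (a point): Centre of the jar's mouth, level with the top of the unsqueezed seal, 60 mm above the bench. The cover's disc meets the clips with its underside about 71 mm above the bench; passing them takes 5 to 11 N up to about 68 mm, then the force drops suddenly; from 65 to 62 mm the clips spring over it and pull it down by up to 12 N; at 60 mm it meets the seal, its top below the catches.
- seal (a joint): How far the rubber seal is squeezed down, m: 0 free, 0.004 fully squeezed. It takes 3 N per mm; the cover's own weight squeezes it about 0.0003, a firm press of 6 to 9 N 0.002 to 0.003.
- cover: Loose grey plastic cover, about 100 g, knob up. Origin: centre of the underside of its plug; z up. Plug 66 mm across, 8 mm high, chamfered foot, fits loosely in the mouth; disc 90 mm across, 8 to 13 mm above the origin; upright round black knob 30 mm across, 13 to 43 mm above the origin. Home on the unsqueezed seal its origin is 52 mm above the jar's. Its yaw does not matter.
- knob_top (a point): Centre of the top of the cover's knob.
- cup: Loose flared steel cup, about 130 g, holding the six balls. Origin: centre of its underside; z up, x towards its handle. 52 mm across at the foot, 88 mm at the rim, 46 mm high, wall 3 mm. At the start the handle points away from the robot, within 25 degrees of +x. The wall leans out 21 degrees: balls roll out from about 70 degrees of tilt, all by 90.
- cup_lip (a point): Rim point opposite the handle, over which to pour: x = -44 mm, z = 46 mm in the cup's frame.
- cup_handle (a point): Grip point in the handle, an upright flat black tab on the cup's +x side: 10 mm thick (along the cup's y), 36 mm long (cup x from 50 to 86 mm), 25 to 75 mm above the foot, joined to the wall by a short strut. The point is mid-length, mid-thickness, 58 mm above the foot.
- rack: Bystander: white rack of capped sample tubes, 60 x 160 mm, 86 mm high. Origin: centre of its underside.
- reagent: Bystander: white plastic bottle, 60 mm across, 130 mm high. Origin: centre of its underside.
- tub: Bystander: amber glass tub with a black lid, 68 mm across, 75 mm high. Origin: centre of its underside.
- ball0_center (a point): Centre of one of the six steel balls, 14 mm across, 11 g.
- ball1_center (a point): Centre of one of the six steel balls, 14 mm across, 11 g.
- ball2_center (a point): Centre of one of the six steel balls, 14 mm across, 11 g.
- ball3_center (a point): Centre of one of the six steel balls, 14 mm across, 11 g.
- ball4_center (a point): Centre of one of the six steel balls, 14 mm across, 11 g.
- ball5_center (a point): Centre of one of the six steel balls, 14 mm across, 11 g.
Things that resemble listed ones, but are neither listed nor needed, are in the scene too. What is shaped like the cup but purple is not meant.

How it is judged:
On the way, in this order (a step that is already met when the one before it is completed fails the run):
1. all six balls are in the jar (horizontal distance between each of ball0_center, ball1_center, ball2_center, ball3_center, ball4_center, ball5_center and jar below 0.036 m and z of ball0_center in the frame of jar between 0.015 and 0.05 m and z of ball1_center in the frame of jar between 0.015 and 0.05 m and z of ball2_center in the frame of jar between 0.015 and 0.05 m and z of ball3_center in the frame of jar between 0.015 and 0.05 m and z of ball4_center in the frame of jar between 0.015 and 0.05 m and z of ball5_center in the frame of jar between 0.015 and 0.05 m), for 0.2 s.
2. the cover is snapped home under the clips and pressed onto the seal (horizontal distance between cover and jar below 0.005 m and z of cover in the frame of jar below 0.0525 m and angle between cover's own z axis and vertical below 0.05 rad and value of joint seal above 0.0012 m and contact force between the fingers and cover above 2 N), for 0.2 s.
At the end, for the whole second after the job is handed in: All six balls are inside the jar; the cover sits under the clips, level within 3 degrees, centred within 5 mm, its origin at most 52.5 mm above the jar's; the fingers are on the cover and keep the seal squeezed by more than 1.2 mm (about 4 N); the cup stands upright on the bench, released (all of step 1 and all of step 2 and height (world z) of cup below 0.006 m and angle between cup's own z axis and vertical below 0.12 rad and linear speed of cup below 0.03 m/s and contact force between the fingers and cup below 0.1 N); the arm keeps its last pose, push and grip.
It fails at once if the tube rack was disturbed (moved more than 25 mm or tipped) (distance of rack from where it was at the start of the episode above 0.025 m or angle between rack's own z axis and vertical above 0.3 rad).
It fails at once if the bottle was disturbed (moved more than 25 mm or tipped) (distance of reagent from where it was at the start of the episode above 0.025 m or angle between reagent's own z axis and vertical above 0.3 rad).
It fails at once if the amber tub was disturbed (moved more than 25 mm or tipped) (distance of tub from where it was at the start of the episode above 0.025 m or angle between tub's own z axis and vertical above 0.3 rad).
It also fails if it takes over 72 s, if anything falls off the work surface, if the arm or the gripper's body presses on something with over 40 N, if the wrist force passes 120 N, or if a joint passes its speed limit or range.

## Working session

There is one attempt and no reset: what is moved stays moved. The work goes in short steps, Python scripts to look and compute and a tool call to move; the robot and the scene stay as the last step left them, time stands still between calls to the robot, and variables do not carry over. Pictures are saved under pics/ and viewed, about 8 in all and at most 12, crops included, and the job is handed in when it is done.

Besides the shell and the picture viewer there is one more tool, called after "Call:" as name(argument=value, ...), one argument or row to a line, values as JSON. play_rows: Moves the arm, as the interface text tells. Shift numbers are shares of 2.5 cm and turn numbers shares of 90 degrees, none past 1 either way. Its arguments: {"type":"object","properties":{"targets":{"type":"array"},"newtons":{"type":"number"}},"required":["targets"]}

```bash
mkdir -p pics
cat > h.py <<'E'
import numpy as np, cv2
from bench import *
from scipy.spatial.transform import Rotation as R
def cam(n):
    c=calibration(n); K=np.array([[c['fx'],0,c['cx']],[0,c['fy'],c['cy']],[0,0,1]])
    if 'hand_eye' in c:
        s=get_state(); T=np.eye(4); T[:3,:3]=R.from_rotvec(s['tool_rot']).as_matrix(); T[:3,3]=s['position']
        M=T@np.array(c['hand_eye']); return K,M[:3,:3],M[:3,3]
    Rm=R.from_rotvec(np.array(c['rvec']).ravel()).as_matrix(); return K,Rm.T,-Rm.T@np.array(c['tvec']).ravel()
def ray(C,px,z):
    K,Rw,o=C; d=Rw@np.linalg.inv(K)@np.array([px[0],px[1],1.]); return o+d*(z-o[2])/d[2]
def proj(C,p):
    K,Rw,o=C; q=K@(Rw.T@(np.array(p)-o)); return q[:2]/q[2]
E
python3 - <<'E'
from h import *
s=get_state(); print(s); print(grip_point_offset)
for n in('top','side','wrist'):
    C=cam(n); print(n,C[2].round(3),C[1].round(2).tolist(),C[0][0,0])
    im=get_image(n); cv2.imwrite(f'pics/{n}0.png',im)
E
```

```text
{'time': 0.0, 'joint_positions': array([-1.24586108,  0.32182812, -0.07007703,  1.45167939,  0.02261331,
        1.37076766, -0.05691102]), 'qd': array([ 0.00042443,  0.00102121, -0.00079068, -0.00068822,  0.00078826,
        0.00060128, -0.00163957]), 'joint_torque': array([ 8.08609566e-04, -4.91279376e+01, -4.03440781e-01, -3.12542689e+01,
       -6.38661068e-02,  4.34962485e-02,  1.88042814e-04]), 'position': array([0.19869449, 0.61831315, 0.22145592]), 'tool_rot': array([-0.97846123,  1.34186064,  0.97646079]), 'ft_force': array([ 0.27643435, -0.33060051,  0.24138424]), 'torque': array([ 0.02260548, -0.05395432,  0.0302739 ]), 'grip_width': 0.9989877611773657}
0.0187
top [0.394 0.001 0.907] [[-0.01, -0.97, 0.25], [-1.0, 0.01, -0.01], [0.0, -0.25, -0.97]] 382.61826521184275
side [-0.004 -0.536  0.747] [[0.67, -0.46, 0.58], [-0.74, -0.43, 0.52], [0.01, -0.77, -0.63]] 409.5942088025065
wrist [0.128 0.641 0.384] [[0.31, 0.92, 0.26], [0.95, -0.29, -0.08], [-0.0, 0.27, -0.96]] 331.80891766301903
```

View pics/top0.png

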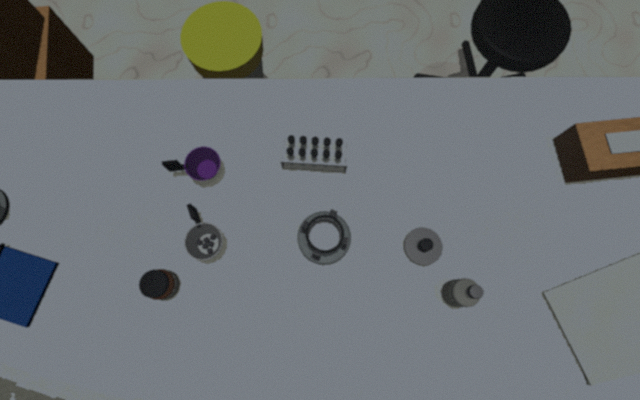

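View pics/side0.png

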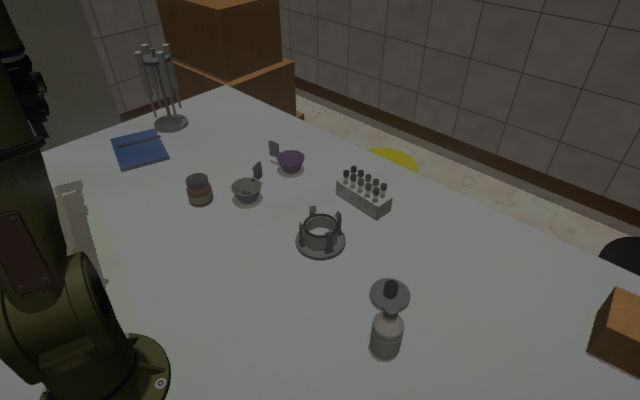

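Top view: the steel cup with balls is at (204,241) with its handle at (194,213). The purple lookalike cup is at (203,163) with its handle at (173,165). The jar is at (324,236), the cover at (423,246), the bottle at (463,292), the tub at (158,284) and the rack at (315,153). I pick the steel cup because it holds the balls and isn't purple. Next is a close crop with measurements.

Run:
```python
from h import *
im=cv2.imread('pics/top0.png'); C=cam('top')
bg=cv2.medianBlur(im,81)
d=np.abs(im.astype(int)-bg).max(2).astype(np.uint8)
m=(d>14).astype(np.uint8)
cs,_=cv2.findContours(m,cv2.RETR_EXTERNAL,cv2.CHAIN_APPROX_NONE)
for c in cs:
    if cv2.contourArea(c)<60: continue
    x,y,w,h=cv2.boundingRect(c)
    if y<100 or x<130 or x+w>500: continue
    e=cv2.fitEllipse(c); print((x,y,w,h),[np.round(v,1) for v in e],'z0',ray(C,e[0],0).round(3),'z.05',ray(C,e[0],.05).round(3))
h,w=190,370
crop=im[125:325,130:500]; crop=cv2.resize(crop,None,fx=2.15,fy=2.15,interpolation=cv2.INTER_CUBIC)
crop=cv2.convertScaleAbs(crop,alpha=1.5)
cv2.imwrite('pics/topc.png',crop)
```

```text
(440, 278, 44, 31) [array([460.7, 292.9]), array([30.2, 43.2]), np.float64(87.4)] z0 [ 0.414 -0.342  0.   ] z.05 [ 0.413 -0.323  0.05 ]
(138, 268, 43, 33) [array([159.5, 284.2]), array([32.2, 42.7]), np.float64(91.8)] z0 [0.439 0.355 0.   ] z.05 [0.437 0.335 0.05 ]
(403, 227, 40, 40) [array([422.4, 246.2]), array([37.8, 39.7]), np.float64(121.0)] z0 [ 0.523 -0.262  0.   ] z.05 [ 0.516 -0.248  0.05 ]
(297, 209, 55, 57) [array([323.8, 237.4]), array([53.5, 54.9]), np.float64(16.7)] z0 [ 0.546 -0.028  0.   ] z.05 [ 0.538 -0.026  0.05 ]
(184, 203, 43, 61) [array([203.1, 237.9]), array([37.3, 60.3]), np.float64(151.5)] z0 [0.547 0.261 0.   ] z.05 [0.539 0.247 0.05 ]
(161, 146, 64, 42) [array([197.9, 166. ]), array([38. , 60.1]), np.float64(96.9)] z0 [0.73  0.286 0.   ] z.05 [0.711 0.27  0.05 ]
(321, 137, 11, 26) [array([326.1, 149.6]), array([ 8.1, 30.1]), np.float64(4.2)] z0 [ 0.772 -0.037  0.   ] z.05 [ 0.751 -0.035  0.05 ]
(280, 135, 68, 39) [array([314.9, 154.9]), array([37.6, 63.9]), np.float64(92.7)] z0 [ 0.757 -0.009  0.   ] z.05 [ 0.737 -0.008  0.05 ]
```

View pics/topc.png

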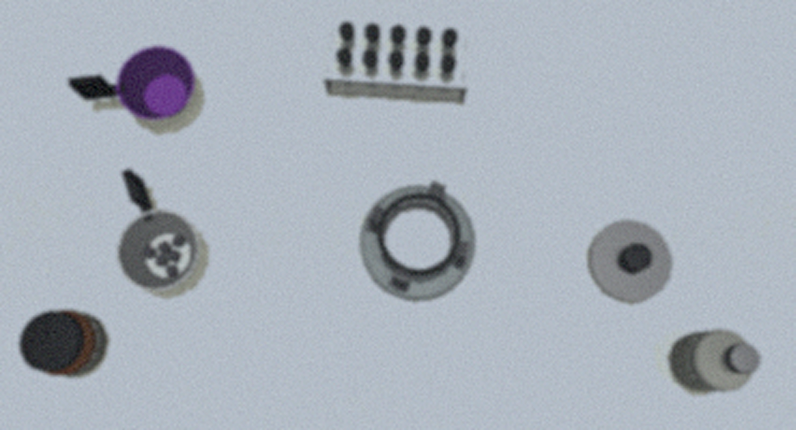

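The crop confirms the choice: steel cup with balls, rim centre at crop (158,250), handle at (138,190). The purple cup is at crop (157,82). The jar seal is centred at about (419,235) and the cover disc at (629,260).

Run:
```python
from h import *
C=cam('top'); f=lambda x,y:(130+(x+.5)/2.15-.5,125+(y+.5)/2.15-.5)
for n,p,z in [('cuprim',(157.5,249.5),.046),('handle_top_out',(127,171),.075),('handle_bot_in',(150,211),.03),('seal',(419,235),.06),('holder',(418,243),.014),('coverdisc',(629.5,260.5),.013),('knobtop',(635,256),.043),('clipA',(437,188),.081),('clipB',(377,218),.081),('clipC',(399,284),.081),('clipD',(461,256),.081),('tub',(52,341),.075),('bottle',(743,358),.13)]:
    print(n,ray(C,f(*p),z).round(3))
s=get_state(); M=R.from_rotvec(s['tool_rot']).as_matrix(); print(M.round(3)); print(np.array(calibration('wrist')['hand_eye']).round(3))
S=cam('side')
for n,p in [('cup',(.544,.25,.046)),('jar',(.54,-.03,.06)),('cover',(.521,-.257,.013))]: print(n,proj(S,p).round(1), proj(C,p).round(1))
```

```text
cuprim [0.533 0.247 0.046]
handle_top_out [0.611 0.276 0.075]
handle_bot_in [0.578 0.263 0.03 ]
seal [ 0.544 -0.028  0.06 ]
holder [ 0.543 -0.028  0.014]
coverdisc [ 0.522 -0.259  0.013]
knobtop [ 0.522 -0.257  0.043]
clipA [ 0.589 -0.046  0.081]
clipB [0.558 0.016 0.081]
clipC [ 0.49  -0.006  0.081]
clipD [ 0.518 -0.069  0.081]
tub [0.438 0.338 0.075]
bottle [ 0.414 -0.322  0.13 ]
[[-0.    -0.952  0.306]
 [-0.001  0.306  0.952]
 [-1.    -0.    -0.001]]
[[-0.    -0.269  0.963 -0.163]
 [ 0.    -0.963 -0.269  0.074]
 [ 1.     0.     0.    -0.   ]
 [ 0.     0.     0.     1.   ]]
cup [248.9 183.2] [202.2 235.9]
jar [319.9 225.9] [325.6 235.6]
cover [388.7 293. ] [421.7 246.2]
```

Run:
```python
from h import *
im=cv2.imread('pics/side0.png')
c=cv2.resize(im[150:350,170:440],None,fx=2.9,fy=2.9,interpolation=cv2.INTER_CUBIC); cv2.imwrite('pics/sidec.png',cv2.convertScaleAbs(c,alpha=1.5))
```

```text
(no output)
```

View pics/sidec.png

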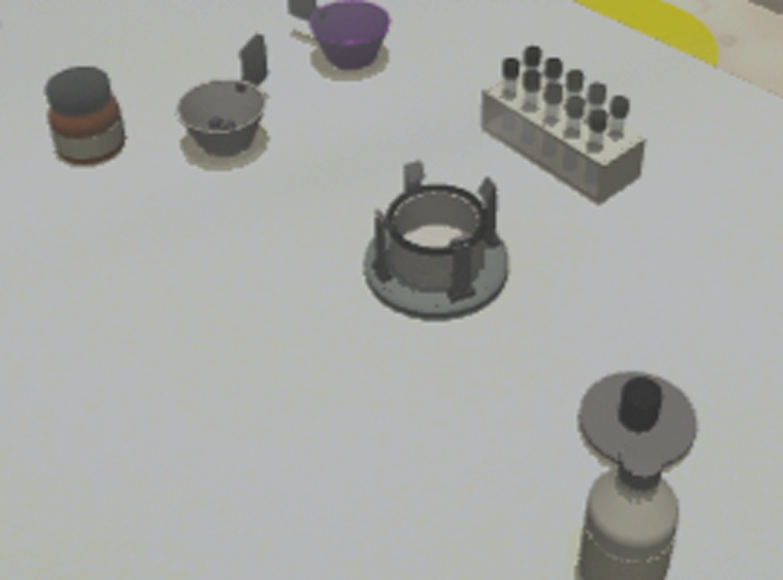

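Call:
play_rows(
  targets=[
    {"claw": 0, "linear": [0, -0.97, -0.42], "rotation": [0, 0, 0]},
    {"claw": 0, "linear": [0, -0.97, -0.42], "rotation": [0, 0, 0]},
    {"claw": 0, "linear": [0, -0.97, -0.42], "rotation": [0, 0, 0]},
    {"claw": 0, "linear": [0, -0.97, -0.42], "rotation": [0, 0, 0]},
    {"claw": 0, "linear": [0, -0.97, -0.42], "rotation": [0, 0, 0]},
    {"claw": 0, "linear": [0, -0.97, -0.42], "rotation": [0, 0, 0]},
    {"claw": 0, "linear": [0, -0.97, -0.42], "rotation": [0, 0, 0]},
    {"claw": 0, "linear": [0, -0.97, -0.42], "rotation": [0, 0, 0]},
    {"claw": 0, "linear": [0, -0.97, -0.42], "rotation": [0, 0, 0]},
    {"claw": 0, "linear": [0, -0.97, -0.42], "rotation": [0, 0, 0]},
  ],
)

```text
time: 0.98
position: [0.3961, 0.4421, 0.216]
tool_rot: [-0.991, 1.344, 0.993]
ft_force: [0.2, 0.9, 0.7]
grip_width: 1.002
```

```bash
cat > log.py <<'E'
from h import *
import json
s=get_state()
with open('st.jsonl','a') as f: f.write(json.dumps({k:(v.tolist() if hasattr(v,'tolist') else v) for k,v in s.items()})+'\n')
M=R.from_rotvec(s['tool_rot']).as_matrix()
print('q',s['joint_positions'].round(3).tolist(),'p',s['position'].round(4).tolist(),'F',s['ft_force'].round(1).tolist(),s['grip_width'],s['time']); print(M.round(3).tolist())
E
python3 log.py
```

```text
q [-0.944, 0.21, 0.072, 1.602, -0.019, 1.339, 0.408] p [0.3961, 0.4421, 0.216] F [0.2, 0.9, 0.7] 1.00194856316488 0.9833
[[-0.009, -0.957, 0.289], [-0.005, 0.289, 0.957], [-1.0, 0.007, -0.007]]
```

Call:
play_rows(
  targets=[
    {"claw": 0, "linear": [0, -0.97, -0.42], "rotation": [0, 0, 0]},
    {"claw": 0, "linear": [0, -0.97, -0.42], "rotation": [0, 0, 0]},
    {"claw": 0, "linear": [0, -0.97, -0.42], "rotation": [0, 0, 0]},
    {"claw": 0, "linear": [0, -0.97, -0.42], "rotation": [0, 0, 0]},
    {"claw": 0, "linear": [0, -0.97, -0.42], "rotation": [0, 0, 0]},
    {"claw": 0, "linear": [0, -0.97, -0.42], "rotation": [0, 0, 0]},
    {"claw": 0, "linear": [0, -0.97, -0.42], "rotation": [0, 0, 0]},
    {"claw": 0, "linear": [0, -0.97, -0.42], "rotation": [0, 0, 0]},
    {"claw": 0, "linear": [0, 0, 0], "rotation": [-0.07, 0, 0]},
    {"claw": 0, "linear": [0, 0, 0], "rotation": [-0.07, 0, 0]},
  ],
)

```text
time: 1.82
position: [0.5687, 0.2885, 0.2115]
tool_rot: [-1.156, 1.262, 1.153]
ft_force: [-1.0, 1.0, 0.4]
grip_width: 0.997
```

Call:
play_rows(
  targets=[
    {"claw": 0, "linear": [0, 0, 0], "rotation": [-0.07, 0, 0]},
    {"claw": 0, "linear": [0, 0, 0], "rotation": [-0.07, 0, 0]},
    {"claw": 0, "linear": [0, 0, 0], "rotation": [-0.07, 0, 0]},
    {"claw": 0, "linear": [0, 0, 0], "rotation": [-0.07, 0, 0]},
  ],
)

```text
time: 2.15
position: [0.5696, 0.285, 0.2093]
tool_rot: [-1.486, 1.027, 1.49]
ft_force: [0.9, -0.0, 0.5]
grip_width: 1.005
```

```bash
python3 log.py
python3 - <<'E'
from h import *
C=cam('wrist'); im=get_image('wrist'); cv2.imwrite('pics/w1.png',im)
for n,p in [('cup',(.533,.247,.046)),('grip',(.597,.270,.058)),('htop',(.597,.27,.075))]: print(n,proj(C,p).round(1))
E
```

```text
q [-0.609, 0.312, 0.124, 1.492, -0.031, 1.359, 1.467] p [0.5696, 0.285, 0.2093] F [0.9, -0.0, 0.5] 1.0051727932156844 2.15
[[-0.013, -0.929, -0.37], [-0.015, -0.37, 0.929], [-1.0, 0.018, -0.009]]
cup [297.5 142.5]
grip [295.4 213.1]
htop [294.  218.1]
```

View pics/w1.png

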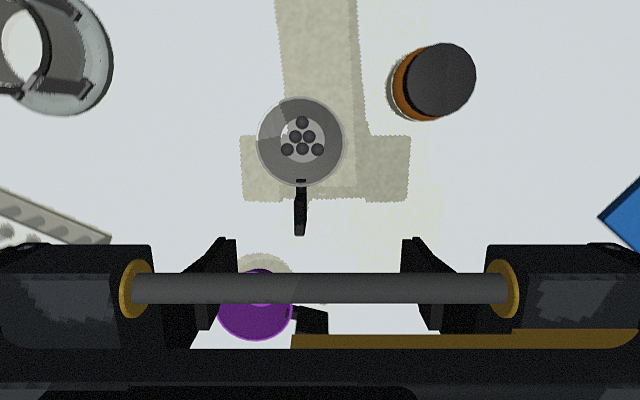

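Wrist view: cup rim centre at about (300.5,141), black handle from (301,185) to (300,236), balls inside. The jar is at upper left, and the purple cup sits behind the fingers.

```bash
python3 - <<'E'
from h import *
C=cam('wrist')
im=cv2.imread('pics/w1.png'); g=im.max(2)
m=(g[186:240,280:322]<60).astype(np.uint8)
ys,xs=np.nonzero(m); print('handle px',xs.mean()+280,ys.min()+186,ys.max()+186)
for n,p,z in [('rim',(300.5,141),.046),('hout',(300,236),.075),('hmid',(300.5,213),.075),('hinn',(301,187),.06)]: print(n,ray(C,p,z).round(4))
a=ray(C,(300.5,141),.046); 
for p in [(300,236),(300.3,225)]:
    b=ray(C,p,.075); print(np.degrees(np.arctan2(b[1]-a[1],b[0]-a[0])),np.linalg.norm((b-a)[:2]))
E
cat > kin.py <<'E'
from h import *
import json
from scipy.optimize import least_squares
S=[json.loads(l) for l in open('st.jsonl')]
S.append(dict(joint_positions=[-1.24586108,0.32182812,-0.07007703,1.45167939,0.02261331,1.37076766,-0.05691102],position=[0.19869449,0.61831315,0.22145592],tool_rot=[-0.97846123,1.34186064,0.97646079]))
def fk(q,P,sg):
    H,L1,L2,L3,e1,e2,e3=P[:7]; r=lambda a,t:R.from_euler(a,t).as_matrix()
    A=r('z',sg[0]*q[0]+P[7]); p=np.array([0,0,H])
    A=A@r('y',q[1]); p=p+A@[0,0,0]; A=A@r('z',sg[1]*q[2]); p=p+A@[e1,0,L1]
    A=A@r('y',q[3]); A=A@r('z',sg[2]*q[4]); p=p+A@[e2,0,L2]
    A=A@r('y',q[5]); p=p+A@[e3,0,0]; A=A@r('z',sg[3]*q[6]+P[8]); p=p+A@[0,0,L3]
    # tool x = flange z
    return p,np.stack([A[:,2],A[:,1],-A[:,0]],1)
def fit():
    best=None
    import itertools
    for s2,s3,s4 in itertools.product([1,-1],repeat=3):
      sg=(-1,s2,s3,s4)
      def res(P):
        o=[]
        for s in S:
            p,A=fk(s['joint_positions'],P,sg); M=R.from_rotvec(s['tool_rot']).as_matrix()
            o+=list(p-s['position'])+list((A-M).ravel()*.3)
        return np.array(o+list((np.array(P[4:7]))*.02))
      for h in (0,np.pi/2,-np.pi/2,np.pi):
        f=least_squares(res,[.3,.42,.45,.3,0,0,0,0,h]); 
        if best is None or f.cost<best[0]: best=(f.cost,f.x,sg,np.abs(f.fun[:-3]).max())
    return best
if __name__=='__main__':
    b=fit(); print(b)
E
python3 kin.py
```

```text
handle px 299.9820466786355 187 234
rim [0.5307 0.2488 0.046 ]
hout [0.6115 0.2816 0.075 ]
hmid [0.5901 0.2738 0.075 ]
hinn [0.57   0.2655 0.06  ]
22.111064786865853 0.08719917873767091
22.450428219350112 0.07619135876637323
(np.float64(7.474980244750124e-07), array([ 0.11875631,  0.45467832,  0.51343945,  0.20597584,  0.0036573 ,
        0.01860587, -0.00332345, -0.04230111, -0.04229739]), (-1, -1, -1, -1), np.float64(0.0006199372335631836))
```

Call:
play_rows(
  targets=[
    {"claw": 0, "linear": [0, -0.76, -0.82], "rotation": [0, 0, 0]},
    {"claw": 0, "linear": [0.97, 0, 0], "rotation": [0, 0, 0]},
    {"claw": 0, "linear": [0.97, 0, 0], "rotation": [0, 0, 0]},
    {"claw": 0, "linear": [0.97, 0, 0], "rotation": [0, 0, 0]},
    {"claw": 0, "linear": [0.97, 0, 0], "rotation": [0, 0, 0]},
    {"claw": 0, "linear": [0.97, 0, 0], "rotation": [0, 0, 0]},
    {"claw": 0, "linear": [0, 0, 0], "rotation": [0, 0, 0]},
  ],
)

```text
time: 2.78
position: [0.5951, 0.2715, 0.0841]
tool_rot: [-1.478, 1.03, 1.48]
ft_force: [-1.9, -0.5, -1.2]
grip_width: 1.0
```

```bash
python3 log.py
python3 - <<'E'
from h import *
s=get_state(); M=R.from_rotvec(s['tool_rot']).as_matrix(); print('to go tool', (M.T@(np.array([.5945,.273,.040])-s['position'])/.025).round(2))
C=cam('wrist'); im=get_image('wrist'); cv2.imwrite('pics/w2.png',im[100:400,120:500])
E
```

```text
q [-0.574, 0.434, 0.13, 1.588, -0.052, 1.139, 1.506] p [0.5951, 0.2715, 0.0841] F [-1.9, -0.5, -1.2] 0.9998376673954534 2.7833
[[-0.011, -0.933, -0.36], [-0.013, -0.359, 0.933], [-1.0, 0.015, -0.009]]
to go tool [ 1.76 -0.03  0.08]
```

View pics/w2.png

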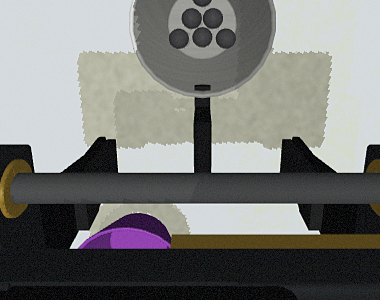

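The handle (crop x about 203) is centred between the fingertips at 105 and 300. I'll descend and close.

Call:
play_rows(
  newtons=50,
  targets=[
    {"claw": 0, "linear": [0.88, 0, 0.05], "rotation": [0, 0, 0]},
    {"claw": 0, "linear": [0.88, 0, 0], "rotation": [0, 0, 0]},
    {"claw": 1, "linear": [0, 0, 0], "rotation": [0, 0, 0]},
    {"claw": 1, "linear": [0, 0, 0], "rotation": [0, 0, 0]},
    {"claw": 1, "linear": [0, 0, 0], "rotation": [0, 0, 0]},
    {"claw": 1, "linear": [0, 0, 0], "rotation": [0, 0, 0]},
    {"claw": 1, "linear": [0, 0, 0], "rotation": [0, 0, 0]},
    {"claw": 1, "linear": [0, 0, 0], "rotation": [0, 0, 0]},
    {"claw": 1, "linear": [0, 0, 0], "rotation": [0, 0, 0]},
    {"claw": 1, "linear": [0, 0, 0], "rotation": [0, 0, 0]},
  ],
)

```text
time: 3.67
position: [0.6045, 0.2777, 0.0586]
tool_rot: [-1.479, 1.01, 1.46]
ft_force: [-0.1, 0.9, -0.4]
grip_width: 0.481
```

```bash
python3 log.py; python3 kin.py
```

```text
q [-0.574, 0.462, 0.128, 1.603, -0.058, 1.071, 1.501] p [0.6045, 0.2777, 0.0586] F [-0.1, 0.9, -0.4] 0.4810576851090856 3.6667
[[0.012, -0.935, -0.354], [-0.002, -0.354, 0.935], [-1.0, -0.01, -0.006]]
(np.float64(2.7221569167273717e-06), array([ 0.17335861,  0.46613124,  0.50742311,  0.29785318,  0.00247352,
       -0.00663515, -0.00241166, -0.04163229, -0.04162831]), (-1, -1, -1, -1), np.float64(0.0012129478689898443))
```

```bash
python3 - <<'E'
from h import *
a=get_image('wrist')[60:400,120:500]; b=get_image('side')[130:232,190:304]
cv2.imwrite('pics/m3.png',np.hstack([a,cv2.resize(b,(380,340),interpolation=cv2.INTER_CUBIC)]))
E
python3 log.py
```

```text
q [-0.574, 0.462, 0.128, 1.603, -0.058, 1.071, 1.501] p [0.6044, 0.2776, 0.0583] F [-0.9, -0.4, -0.1] 0.3852311741477093 3.7667
[[0.011, -0.935, -0.354], [-0.002, -0.354, 0.935], [-1.0, -0.01, -0.006]]
```

View pics/m3.png

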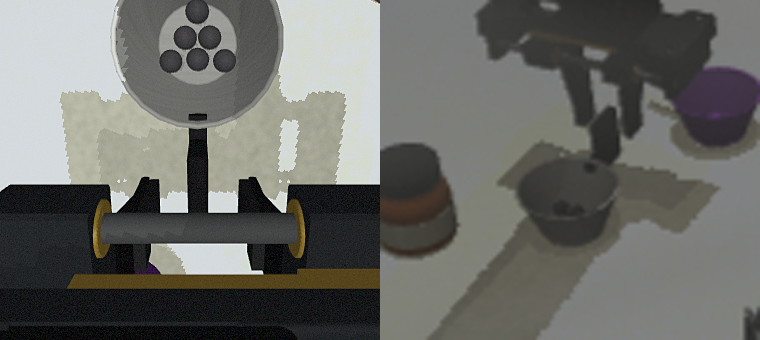

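The fingers close slowly and the first rows from rest under-reached, so the TCP sits at z 0.058. I'll correct the pose before closing.

Call:
play_rows(
  targets=[
    {"claw": 0.65, "linear": [0.3, 0.25, -0.02], "rotation": [0, 0, 0]},
    {"claw": 0.65, "linear": [0.3, 0.2, 0], "rotation": [0, 0, 0]},
    {"claw": 0.65, "linear": [0.3, 0, 0], "rotation": [0, 0, 0]},
    {"claw": 0.65, "linear": [0, 0, 0], "rotation": [0, 0, 0]},
    {"claw": 0.65, "linear": [0, 0, 0], "rotation": [0, 0, 0]},
  ],
)

```text
time: 4.18
position: [0.5918, 0.2719, 0.032]
tool_rot: [-1.478, 1.013, 1.462]
ft_force: [0.7, 0.1, -0.1]
grip_width: 0.35
```

Call:
play_rows(
  newtons=50,
  targets=[
    {"claw": 1, "linear": [-0.16, -0.1, 0], "rotation": [0, 0, 0]},
    {"claw": 1, "linear": [0, 0, 0], "rotation": [0, 0, 0]},
    {"claw": 1, "linear": [0, 0, 0], "rotation": [0, 0, 0]},
    {"claw": 1, "linear": [0, 0, 0], "rotation": [0, 0, 0]},
    {"claw": 1, "linear": [0, 0, 0], "rotation": [0, 0, 0]},
    {"claw": 1, "linear": [0, 0, 0], "rotation": [0, 0, 0]},
    {"claw": 1, "linear": [0, 0, 0], "rotation": [0, 0, 0]},
    {"claw": 1, "linear": [0, 0, 0], "rotation": [0, 0, 0]},
  ],
)

```text
time: 4.85
position: [0.5945, 0.273, 0.0362]
tool_rot: [-1.478, 1.013, 1.462]
ft_force: [-0.6, -0.6, -1.1]
grip_width: 0.114
```

```bash
python3 log.py
```

```text
q [-0.574, 0.468, 0.126, 1.645, -0.059, 1.027, 1.501] p [0.5945, 0.273, 0.0362] F [-0.6, -0.6, -1.1] 0.1140662128298468 4.85
[[0.008, -0.935, -0.354], [-0.003, -0.354, 0.935], [-1.0, -0.007, -0.006]]
```

Call:
play_rows(
  targets=[
    {"claw": 1, "linear": [-0.3, 0, 0], "rotation": [0, 0, 0]},
    {"claw": 1, "linear": [-0.6, 0, 0], "rotation": [0, 0, 0]},
    {"claw": 1, "linear": [-0.9, 0, 0], "rotation": [0, 0, 0]},
    {"claw": 1, "linear": [-0.9, 0, 0], "rotation": [0, 0, 0]},
    {"claw": 1, "linear": [-0.9, 0, 0], "rotation": [0, 0, 0]},
    {"claw": 1, "linear": [-0.9, 0, 0], "rotation": [0, 0, 0]},
    {"claw": 1, "linear": [-0.9, 0, 0], "rotation": [0, 0, 0]},
    {"claw": 1, "linear": [-0.9, 0, 0], "rotation": [0, 0, 0]},
    {"claw": 1, "linear": [-0.6, 0, 0], "rotation": [0, 0, 0]},
    {"claw": 1, "linear": [-0.2, 0, 0], "rotation": [0, 0, 0]},
  ],
)

```text
time: 5.68
position: [0.5899, 0.2718, 0.2198]
tool_rot: [-1.476, 1.022, 1.467]
ft_force: [0.3, 0.4, -2.0]
grip_width: 0.107
```

```bash
python3 log.py
python3 - <<'E'
from h import *
from kin import *
cf,P,sg,mx=fit(); print(P.round(4),mx)
lo=np.array([-2.86,-.3,-1.38,.06,-1.56,.09,-2.69])+.05; hi=np.array([2.86,2.09,1.24,2.45,4.7,2.05,2.69])-.05
q0=np.array(S[-2]['joint_positions']) 
jar=np.array([.544,-.028])
# pour: handle direction angle a, tilt th. lip horizontally 10mm short of jar centre, z
rng=np.random.default_rng(0)
for L3 in (.22,.3,.38):
  P2=P.copy(); P2[0]+=L3-P[3]; P2[3]=L3
  for deg in range(-150,151,30):
    a=np.radians(deg); h=np.array([np.cos(a),np.sin(a),0]); up=np.array([0,0,1.])
    out=[]
    for th in (0,45,70,95):
      t=np.radians(th)
      cx=h*np.cos(t)+up*np.sin(t); cz=-h*np.sin(t)+up*np.cos(t); tx=-cz
      lip=np.array([*(jar+h[:2]*.012),.11]); grip=lip+cx*.112+cz*.005; tcp=grip+tx*.0187
      best=9
      for cy in (1,-1):
        tz=cy*np.cross(cz,cx); M=np.stack([tx,np.cross(tz,tx),tz],1)
        def res(q):
            p,A=fk(q,P2,sg); return np.r_[(p-tcp)*5,(A-M).ravel(),(q-q0)*.003]
        for k in range(4):
            x0=np.clip(q0+rng.normal(0,.5,7)*(k>0),lo+.01,hi-.01)
            f=least_squares(res,x0,bounds=(lo,hi),max_nfev=80); e=np.abs(f.fun[:-7]).max()
            if e<best-.003: best=e;bq=f.x;bc=cy
      out.append((round(best,3),bc))
    print(L3,deg,out, bq.round(2).tolist())
E
```

```text
q [-0.587, 0.321, 0.14, 1.46, -0.037, 1.366, 1.486] p [0.5899, 0.2718, 0.2198] F [0.3, 0.4, -2.0] 0.10666835134495169 5.6833
[[0.001, -0.935, -0.354], [-0.008, -0.354, 0.935], [-1.0, 0.002, -0.008]]
[ 1.918e-01  4.711e-01  5.100e-01  3.165e-01  1.000e-04 -2.100e-03
 -2.300e-03 -4.150e-02 -4.150e-02] 0.0014657841296762952
0.22 -150 [(np.float64(0.0), 1), (np.float64(0.0), 1), (np.float64(0.003), 1), (np.float64(0.12), 1)] [-0.9, 1.01, 1.19, 1.54, 0.55, 2.0, -0.33]
0.22 -120 [(np.float64(0.0), 1), (np.float64(0.0), 1), (np.float64(0.0), 1), (np.float64(0.0), 1)] [-1.04, 0.88, 1.13, 1.64, 0.74, 1.78, -0.42]
0.22 -90 [(np.float64(0.0), 1), (np.float64(0.0), 1), (np.float64(0.0), 1), (np.float64(0.0), 1)] [-0.91, 0.47, 0.66, 1.88, 1.26, 1.65, -0.69]
0.22 -60 [(np.float64(0.0), 1), (np.float64(0.0), 1), (np.float64(0.0), 1), (np.float64(0.0), 1)] [-0.61, 0.21, 0.27, 2.13, 1.75, 1.44, -0.83]
0.22 -30 [(np.float64(0.0), 1), (np.float64(0.0), 1), (np.float64(0.0), 1), (np.float64(0.0), 1)] [-0.46, 0.03, 0.23, 2.32, 2.31, 1.07, -1.06]
0.22 0 [(np.float64(0.0), 1), (np.float64(0.0), 1), (np.flo
[... 3265 characters left out ...]
1), (np.float64(0.0), -1), (np.float64(0.015), -1), (np.float64(0.057), -1)] [1.69, 0.82, -1.0, 2.4, -1.51, 1.01, 1.33]
0.38 60 [(np.float64(0.0), 1), (np.float64(0.0), -1), (np.float64(0.0), -1), (np.float64(0.0), -1)] [0.45, 0.62, 0.29, 2.07, -1.5, 1.89, 1.08]
0.38 90 [(np.float64(0.0), 1), (np.float64(0.0), -1), (np.float64(0.0), -1), (np.float64(0.0), -1)] [0.62, 0.81, -0.06, 1.64, -1.1, 2.0, 0.89]
0.38 120 [(np.float64(0.0), -1), (np.float64(0.0), -1), (np.float64(0.0), -1), (np.float64(0.0), -1)] [0.97, 1.35, -1.11, 1.23, -0.33, 2.0, 0.29]
0.38 150 [(np.float64(0.0), -1), (np.float64(0.0), -1), (np.float64(0.104), 1), (np.float64(0.265), 1)] [0.88, 1.23, -1.05, 1.32, -0.23, 2.0, -2.64]
```

Run:
```python
from h import *
s=get_state(); M=R.from_rotvec(s['tool_rot']).as_matrix(); p=s['position']
d=(np.array([.577,-.151,.222])-p); n=18
for k in range(n):
    a=-6.1*min(k,16)
    print((R.from_euler('z',a,degrees=True).as_matrix()@M).T.dot(d/n/.025).round(2).tolist())
```

```text
[0.0, 0.36, -0.87]
[0.0, 0.26, -0.9]
[0.0, 0.17, -0.92]
[0.0, 0.07, -0.94]
[0.0, -0.03, -0.94]
[0.0, -0.13, -0.93]
[0.0, -0.23, -0.91]
[0.0, -0.33, -0.88]
[0.0, -0.42, -0.84]
[0.0, -0.5, -0.79]
[-0.0, -0.59, -0.74]
[-0.0, -0.66, -0.67]
[-0.0, -0.73, -0.59]
[-0.0, -0.79, -0.51]
[-0.0, -0.84, -0.43]
[-0.0, -0.88, -0.34]
[-0.0, -0.91, -0.24]
[-0.0, -0.91, -0.24]
```

Call:
play_rows(
  targets=[
    {"claw": 1, "linear": [0, 0.2, -0.5], "rotation": [0.068, 0, 0]},
    {"claw": 1, "linear": [0, 0.26, -0.9], "rotation": [0.068, 0, 0]},
    {"claw": 1, "linear": [0, 0.17, -0.92], "rotation": [0.068, 0, 0]},
    {"claw": 1, "linear": [0, 0.07, -0.94], "rotation": [0.068, 0, 0]},
    {"claw": 1, "linear": [0, -0.03, -0.94], "rotation": [0.068, 0, 0]},
    {"claw": 1, "linear": [0, -0.13, -0.93], "rotation": [0.068, 0, 0]},
    {"claw": 1, "linear": [0, -0.23, -0.91], "rotation": [0.068, 0, 0]},
    {"claw": 1, "linear": [0, -0.33, -0.88], "rotation": [0.068, 0, 0]},
    {"claw": 1, "linear": [0, -0.42, -0.84], "rotation": [0.068, 0, 0]},
    {"claw": 1, "linear": [0, -0.5, -0.79], "rotation": [0.068, 0, 0]},
  ],
)

```text
time: 6.52
position: [0.5751, 0.0468, 0.2178]
tool_rot: [-0.649, 1.476, 0.646]
ft_force: [0.2, -0.3, -2.3]
grip_width: 0.115
```

Call:
play_rows(
  targets=[
    {"claw": 1, "linear": [0, -0.59, -0.74], "rotation": [0.068, 0, 0]},
    {"claw": 1, "linear": [0, -0.66, -0.67], "rotation": [0.068, 0, 0]},
    {"claw": 1, "linear": [0, -0.73, -0.59], "rotation": [0.068, 0, 0]},
    {"claw": 1, "linear": [0, -0.79, -0.51], "rotation": [0.068, 0, 0]},
    {"claw": 1, "linear": [0, -0.84, -0.43], "rotation": [0.068, 0, 0]},
    {"claw": 1, "linear": [0, -0.88, -0.34], "rotation": [0.068, 0, 0]},
    {"claw": 1, "linear": [0, -0.6, -0.15], "rotation": [0, 0, 0]},
    {"claw": 1, "linear": [0, 0, 0], "rotation": [0, 0, 0]},
  ],
)

```text
time: 7.18
position: [0.5545, -0.1249, 0.214]
tool_rot: [-0.116, 1.58, 0.105]
ft_force: [0.1, -0.6, -2.5]
grip_width: 0.109
```

```bash
python3 log.py
python3 - <<'E'
from h import *
C=cam('wrist'); im=get_image('wrist'); 
print('jar centre expected',[proj(C,(.544,-.028,z)).round() for z in (.014,.06)])
t=get_image('top')[180:310,230:430]
cv2.imwrite('pics/m4.png',np.hstack([cv2.resize(im,(480,300)),cv2.resize(t,(320,208)).copy() if 0 else cv2.copyMakeBorder(cv2.resize(t,(310,202)),0,98,0,0,cv2.BORDER_CONSTANT)]))
cv2.imwrite('pics/w4.png',im)
E
```

```text
q [-0.323, 0.169, 0.554, 1.681, -0.081, 1.326, 0.386] p [0.5545, -0.1249, 0.214] F [0.1, -0.6, -2.5] 0.10908531480853036 7.1833
[[-0.012, -0.14, 0.99], [-0.008, 0.99, 0.14], [-1.0, -0.006, -0.012]]
jar centre expected [array([325.,  86.]), array([325.,  83.])]
```

View pics/m4.png

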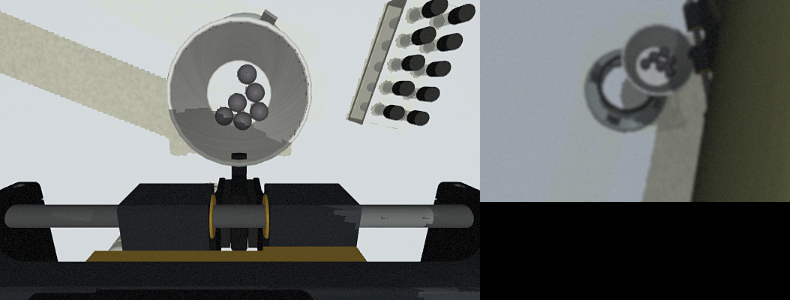

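```bash
cat > pour.py <<'E'
# usage: pour.py n final_tilt_deg lipx lipy lipz  -> rows in tool axes
import sys
from h import *
n=int(sys.argv[1]); ft,*L=map(float,sys.argv[2:6]); L=np.array(L)
s=get_state(); M=R.from_rotvec(s['tool_rot']).as_matrix(); p=s['position']; l=np.array([-.010,.112,0])
t0=np.degrees(np.arcsin(np.clip(-M[2,1],-1,1))); t0=t0 if -M[2,0]>0 else 180-t0
lip0=p+M@l; print('tilt',t0.round(1),'lip',lip0.round(4))
a=np.degrees(np.arctan2(*(lambda h:(h[1],h[0]))(np.cross(M[:,2],[0,0,1.])*-1))); 
yaw=np.arctan2(M[1,2],M[0,2])-np.pi/2   # handle heading
h=np.array([np.cos(yaw),np.sin(yaw),0]); u=np.array([0,0,1.])
def pose(t,lp):
    t=np.radians(t); cx=h*np.cos(t)+u*np.sin(t); cz=-h*np.sin(t)+u*np.cos(t)
    A=np.stack([-cz,-cx,np.cross(cz,cx)],1); return A,lp-A@l
print('yaw',np.degrees(yaw).round(1))
A,q=M,p
for k in range(1,n+1):
    f=k/n; B,r=pose(t0+(ft-t0)*f,lip0+(L-lip0)*f)
    print('lin',(A.T@(r-q)/.025).round(2).tolist(),'rot',(R.from_matrix(A.T@B).as_rotvec()/(np.pi/2)).round(3).tolist()); A,q=B,r
E
python3 pour.py 10 60 .548 -.045 .125
```

```text
tilt 0.2 lip [ 0.5393 -0.0098  0.2235]
yaw -81.7
lin [-0.07, -0.16, 0.02] rot [0.0, -0.008, -0.066]
lin [-0.06, -0.12, 0.01] rot [-0.0, 0.0, -0.066]
lin [-0.05, -0.08, 0.01] rot [-0.0, -0.0, -0.066]
lin [-0.05, -0.03, 0.01] rot [-0.0, 0.0, -0.066]
lin [-0.05, 0.01, 0.01] rot [0.0, -0.0, -0.066]
lin [-0.06, 0.06, 0.01] rot [0.0, 0.0, -0.066]
lin [-0.07, 0.1, 0.01] rot [-0.0, -0.0, -0.066]
lin [-0.08, 0.14, 0.01] rot [0.0, 0.0, -0.066]
lin [-0.1, 0.18, 0.01] rot [0.0, -0.0, -0.066]
lin [-0.12, 0.22, 0.01] rot [-0.0, -0.0, -0.066]
```

Call:
play_rows(
  targets=[
    {"claw": 1, "linear": [-0.07, -0.16, 0.02], "rotation": [0, -0.008, -0.066]},
    {"claw": 1, "linear": [-0.06, -0.12, 0.01], "rotation": [0, 0, -0.066]},
    {"claw": 1, "linear": [-0.05, -0.08, 0.01], "rotation": [0, 0, -0.066]},
    {"claw": 1, "linear": [-0.05, -0.03, 0.01], "rotation": [0, 0, -0.066]},
    {"claw": 1, "linear": [-0.05, 0.01, 0.01], "rotation": [0, 0, -0.066]},
    {"claw": 1, "linear": [-0.06, 0.06, 0.01], "rotation": [0, 0, -0.066]},
    {"claw": 1, "linear": [-0.07, 0.1, 0.01], "rotation": [0, 0, -0.066]},
  ],
)

```text
time: 7.87
position: [0.5612, -0.1164, 0.2255]
tool_rot: [-0.685, 1.416, -0.471]
ft_force: [-0.0, -0.4, -3.4]
grip_width: 0.112
```

```bash
python3 log.py; python3 kin.py; python3 pour.py 4 60 .548 -.045 .125
```

```text
q [-0.678, 0.15, 0.415, 1.872, 0.716, 1.3, -0.379] p [0.5612, -0.1164, 0.2255] F [-0.0, -0.4, -3.4] 0.11219268848461697 7.8667
[[0.115, -0.099, 0.988], [-0.672, 0.725, 0.151], [-0.732, -0.681, 0.017]]
(np.float64(0.00011230042361986405), array([ 0.30099924,  0.42334555,  0.50371211,  0.40001912,  0.01450089,
       -0.02516297, -0.00477674, -0.03654381, -0.03556205]), (-1, -1, -1, -1), np.float64(0.007383691624675832))
tilt 42.9 lip [ 0.5489 -0.0284  0.1565]
yaw -81.3
lin [0.01, 0.08, 0.01] rot [-0.008, 0.008, -0.047]
lin [-0.0, 0.1, -0.03] rot [0.0, -0.0, -0.047]
lin [-0.01, 0.13, -0.03] rot [0.0, -0.0, -0.047]
lin [-0.02, 0.15, -0.03] rot [-0.0, 0.0, -0.047]
```

Call:
play_rows(
  targets=[
    {"claw": 1, "linear": [0.02, 0.1, 0.01], "rotation": [-0.008, 0.008, -0.047]},
    {"claw": 1, "linear": [0, 0.1, -0.03], "rotation": [0, 0, -0.047]},
    {"claw": 1, "linear": [-0.01, 0.13, -0.03], "rotation": [0, 0, -0.047]},
    {"claw": 1, "linear": [-0.02, 0.15, -0.03], "rotation": [0, 0, -0.047]},
  ],
)

```text
time: 8.2
position: [0.5598, -0.092, 0.2135]
tool_rot: [-0.923, 1.318, -0.682]
ft_force: [-0.1, 0.5, -2.3]
grip_width: 0.112
```

```bash
python3 log.py; python3 pour.py 8 96 .547 -.046 .102
```

```text
q [-0.795, 0.301, 0.378, 1.918, 0.91, 1.401, -0.629] p [0.5598, -0.092, 0.2135] F [-0.1, 0.5, -2.3] 0.11180786828304362 8.2
[[0.152, -0.084, 0.985], [-0.853, 0.493, 0.174], [-0.5, -0.866, 0.003]]
tilt 60.0 lip [ 0.5489 -0.0282  0.1215]
yaw -80.0
lin [-0.23, 0.02, -0.01] rot [-0.002, 0.001, -0.05]
lin [-0.23, 0.03, -0.02] rot [-0.0, -0.0, -0.05]
lin [-0.24, 0.04, -0.02] rot [-0.0, -0.0, -0.05]
lin [-0.24, 0.05, -0.02] rot [-0.0, -0.0, -0.05]
lin [-0.25, 0.06, -0.02] rot [0.0, 0.0, -0.05]
lin [-0.25, 0.07, -0.02] rot [0.0, 0.0, -0.05]
lin [-0.26, 0.08, -0.02] rot [0.0, 0.0, -0.05]
lin [-0.27, 0.08, -0.02] rot [-0.0, -0.0, -0.05]
```

Call:
play_rows(
  targets=[
    {"claw": 1, "linear": [0.4, 0, 0], "rotation": [0, 0, 0]},
    {"claw": 1, "linear": [0.4, 0, 0], "rotation": [0, 0, 0]},
    {"claw": 1, "linear": [0, 0, 0], "rotation": [0, 0, 0]},
  ],
)

```text
time: 8.45
position: [0.5626, -0.099, 0.1959]
tool_rot: [-0.935, 1.318, -0.663]
ft_force: [0.2, 0.3, -2.5]
grip_width: 0.112
```

```bash
python3 log.py; python3 pour.py 10 96 .547 -.044 .100
```

```text
q [-0.784, 0.317, 0.381, 1.938, 0.918, 1.357, -0.634] p [0.5626, -0.099, 0.1959] F [0.2, 0.3, -2.5] 0.11226298343121925 8.45
[[0.162, -0.101, 0.982], [-0.848, 0.494, 0.191], [-0.504, -0.864, -0.006]]
tilt 59.7 lip [ 0.5497 -0.0352  0.1043]
yaw -79.0
lin [-0.25, -0.02, -0.04] rot [0.003, -0.002, -0.04]
lin [-0.25, -0.02, -0.02] rot [-0.0, -0.0, -0.04]
lin [-0.25, -0.01, -0.02] rot [0.0, 0.0, -0.04]
lin [-0.25, -0.01, -0.02] rot [-0.0, -0.0, -0.04]
lin [-0.25, -0.01, -0.02] rot [-0.0, 0.0, -0.04]
lin [-0.25, -0.01, -0.02] rot [0.0, 0.0, -0.04]
lin [-0.25, -0.0, -0.02] rot [0.0, -0.0, -0.04]
lin [-0.25, -0.0, -0.02] rot [-0.0, -0.0, -0.04]
lin [-0.25, 0.0, -0.02] rot [0.0, -0.0, -0.04]
lin [-0.25, 0.0, -0.02] rot [-0.0, -0.0, -0.04]
```

Call:
play_rows(
  targets=[
    {"claw": 1, "linear": [0.2, -0.3, 0], "rotation": [0, 0, 0]},
    {"claw": 1, "linear": [-0.15, -0.2, 0], "rotation": [0, 0, -0.04]},
    {"claw": 1, "linear": [-0.25, -0.02, -0.02], "rotation": [0, 0, -0.04]},
    {"claw": 1, "linear": [-0.25, -0.01, -0.02], "rotation": [0, 0, -0.04]},
  ],
)

```text
time: 8.78
position: [0.5622, -0.1029, 0.219]
tool_rot: [-1.051, 1.237, -0.82]
ft_force: [0.2, 0.6, -3.4]
grip_width: 0.113
```

```bash
python3 log.py; python3 pour.py 7 96 .547 -.044 .100
```

```text
q [-0.833, 0.393, 0.393, 1.941, 1.018, 1.455, -0.74] p [0.5622, -0.1029, 0.219] F [0.2, 0.6, -3.4] 0.11341661091353583 8.7833
[[0.171, -0.053, 0.984], [-0.926, 0.331, 0.178], [-0.335, -0.942, 0.008]]
tilt 70.4 lip [ 0.5546 -0.0565  0.1168]
yaw -79.7
lin [-0.33, 0.1, 0.0] rot [-0.005, 0.002, -0.041]
lin [-0.34, 0.1, -0.03] rot [0.0, 0.0, -0.041]
lin [-0.34, 0.09, -0.03] rot [-0.0, -0.0, -0.041]
lin [-0.35, 0.09, -0.03] rot [0.0, -0.0, -0.041]
lin [-0.36, 0.09, -0.03] rot [-0.0, 0.0, -0.041]
lin [-0.36, 0.08, -0.03] rot [0.0, 0.0, -0.041]
lin [-0.37, 0.08, -0.03] rot [0.0, -0.0, -0.041]
```

Call:
play_rows(
  targets=[
    {"claw": 1, "linear": [-0.33, 0.15, -0.01], "rotation": [-0.005, 0.002, -0.041]},
    {"claw": 1, "linear": [-0.34, 0.12, -0.03], "rotation": [0, 0, -0.041]},
    {"claw": 1, "linear": [-0.34, 0.1, -0.03], "rotation": [0, 0, -0.041]},
    {"claw": 1, "linear": [-0.35, 0.09, -0.03], "rotation": [0, 0, -0.041]},
  ],
)

```text
time: 9.12
position: [0.5557, -0.0721, 0.223]
tool_rot: [-1.216, 1.117, -1.028]
ft_force: [0.6, -0.3, -2.2]
grip_width: 0.111
```

```bash
python3 log.py; python3 pour.py 4 97 .547 -.044 .100
```

```text
q [-0.909, 0.582, 0.394, 1.913, 1.072, 1.606, -0.886] p [0.5557, -0.0721, 0.223] F [0.6, -0.3, -2.2] 0.11146284554519613 9.1167
[[0.168, 0.002, 0.986], [-0.982, 0.085, 0.168], [-0.083, -0.996, 0.016]]
tilt 85.1 lip [ 0.5541 -0.0528  0.1123]
yaw -80.4
lin [-0.31, 0.12, 0.01] rot [-0.01, 0.001, -0.032]
lin [-0.33, 0.11, -0.06] rot [-0.0, -0.0, -0.033]
lin [-0.33, 0.11, -0.06] rot [0.0, 0.0, -0.033]
lin [-0.34, 0.1, -0.06] rot [-0.0, 0.0, -0.033]
```

Call:
play_rows(
  targets=[
    {"claw": 1, "linear": [-0.31, 0.12, -0.03], "rotation": [-0.01, 0, -0.035]},
    {"claw": 1, "linear": [-0.33, 0.11, -0.06], "rotation": [0, 0, -0.035]},
    {"claw": 1, "linear": [-0.33, 0.11, -0.06], "rotation": [0, 0, -0.035]},
    {"claw": 1, "linear": [-0.3, 0.1, -0.06], "rotation": [0, 0, -0.035]},
    {"claw": 1, "linear": [0, 0, 0], "rotation": [0, 0, 0]},
    {"claw": 1, "linear": [0, 0, 0], "rotation": [0, 0, 0]},
  ],
)

```text
time: 9.62
position: [0.5496, -0.0421, 0.2154]
tool_rot: [-1.363, 1.005, -1.193]
ft_force: [-0.1, 0.2, -0.8]
grip_width: 0.112
```

```bash
python3 log.py; python3 pour.py 4 97 .547 -.044 .100
python3 - <<'E'
from h import *
a=get_image('side')[130:290,230:400]; b=get_image('wrist')
cv2.imwrite('pics/m5.png',np.hstack([cv2.resize(a,(425,400),interpolation=cv2.INTER_CUBIC),cv2.resize(b[:, 140:500],(360,400))]))
E
```

```text
q [-0.954, 0.771, 0.398, 1.867, 1.087, 1.727, -0.972] p [0.5496, -0.0421, 0.2154] F [-0.1, 0.2, -0.8] 0.11241741808521973 9.6167
[[0.161, 0.033, 0.986], [-0.978, -0.132, 0.164], [0.136, -0.991, 0.011]]
tilt 97.8 lip [ 0.5517 -0.0471  0.1031]
yaw -80.6
lin [-0.03, 0.03, 0.01] rot [-0.007, -0.001, 0.002]
lin [-0.03, 0.03, -0.04] rot [0.0, -0.0, 0.002]
lin [-0.03, 0.03, -0.04] rot [-0.0, 0.0, 0.002]
lin [-0.03, 0.03, -0.04] rot [-0.0, 0.0, 0.002]
```

View pics/m5.png

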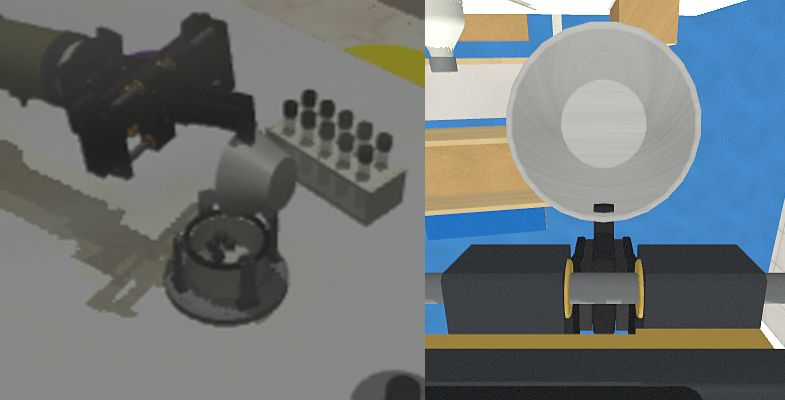

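Wrist view: the cup is empty. Side crop: balls lie in the jar (around crop (225,245)) and none are visible on the bench. I'll tilt back while lifting.

```bash
python3 pour.py 15 0 .552 -.02 .20
```

```text
tilt 97.8 lip [ 0.5514 -0.0473  0.1033]
yaw -80.6
lin [0.47, -0.19, 0.07] rot [-0.007, -0.001, 0.072]
lin [0.44, -0.18, 0.01] rot [0.0, 0.0, 0.072]
lin [0.41, -0.18, 0.01] rot [-0.0, 0.0, 0.072]
lin [0.38, -0.16, 0.01] rot [0.0, 0.0, 0.072]
lin [0.36, -0.15, 0.01] rot [-0.0, -0.0, 0.072]
lin [0.33, -0.13, 0.01] rot [-0.0, 0.0, 0.072]
lin [0.31, -0.11, 0.01] rot [0.0, 0.0, 0.072]
lin [0.29, -0.09, 0.01] rot [-0.0, -0.0, 0.072]
lin [0.27, -0.06, 0.01] rot [0.0, -0.0, 0.072]
lin [0.26, -0.03, 0.01] rot [-0.0, -0.0, 0.072]
lin [0.25, -0.0, 0.01] rot [0.0, -0.0, 0.072]
lin [0.24, 0.03, 0.01] rot [-0.0, 0.0, 0.072]
lin [0.24, 0.06, 0.01] rot [0.0, 0.0, 0.072]
lin [0.24, 0.09, 0.01] rot [0.0, 0.0, 0.072]
lin [0.24, 0.12, 0.01] rot [-0.0, -0.0, 0.072]
```

Call:
play_rows(
  targets=[
    {"claw": 1, "linear": [0, -0.6, 0], "rotation": [0, 0, 0]},
    {"claw": 1, "linear": [0.2, -0.6, 0], "rotation": [0, 0, 0.04]},
    {"claw": 1, "linear": [0.44, -0.4, 0.01], "rotation": [0, 0, 0.072]},
    {"claw": 1, "linear": [0.41, -0.18, 0.01], "rotation": [0, 0, 0.072]},
    {"claw": 1, "linear": [0.38, -0.16, 0.01], "rotation": [0, 0, 0.072]},
    {"claw": 1, "linear": [0.36, -0.15, 0.01], "rotation": [0, 0, 0.072]},
    {"claw": 1, "linear": [0.33, -0.13, 0.01], "rotation": [0, 0, 0.072]},
    {"claw": 1, "linear": [0.31, -0.11, 0.01], "rotation": [0, 0, 0.072]},
    {"claw": 1, "linear": [0.29, -0.09, 0.01], "rotation": [0, 0, 0.072]},
    {"claw": 1, "linear": [0.27, -0.06, 0.01], "rotation": [0, 0, 0.072]},
  ],
)

```text
time: 10.55
position: [0.5632, -0.1188, 0.2676]
tool_rot: [-0.637, 1.417, -0.406]
ft_force: [0.1, -1.0, -2.5]
grip_width: 0.115
```

Call:
play_rows(
  targets=[
    {"claw": 1, "linear": [0.26, -0.03, 0.01], "rotation": [0, 0, 0.072]},
    {"claw": 1, "linear": [0.25, 0, 0.01], "rotation": [0, 0, 0.072]},
    {"claw": 1, "linear": [0.24, 0.03, 0.01], "rotation": [0, 0, 0.072]},
    {"claw": 1, "linear": [0.2, 0.06, 0.01], "rotation": [0, 0, 0.072]},
    {"claw": 1, "linear": [0, 0, 0], "rotation": [0, 0, 0]},
  ],
)

```text
time: 10.97
position: [0.5636, -0.1447, 0.262]
tool_rot: [-0.258, 1.487, -0.039]
ft_force: [-1.7, -1.7, -0.8]
grip_width: 0.113
```

```bash
python3 log.py; python3 pour.py 2 0 .535 .26 .20|head -2
```

```text
q [-0.475, 0.06, 0.599, 1.706, 0.145, 1.277, 0.229] p [0.5636, -0.1447, 0.262] F [-1.7, -1.7, -0.8] 0.1126250156923939 10.9667
[[0.089, -0.133, 0.987], [-0.184, 0.972, 0.147], [-0.979, -0.194, 0.062]]
tilt 11.2 lip [ 0.5479 -0.034   0.25  ]
yaw -81.5
```

```bash
cat > goto.py <<'E'
# goto.py n x y z zyaw_deg : tool down, tool z heading; prints rows
import sys
from h import *
from scipy.spatial.transform import Slerp
n=int(sys.argv[1]); x,y,z,a=map(float,sys.argv[2:6])
s=get_state(); M=R.from_rotvec(s['tool_rot']).as_matrix(); p=s['position']
c=np.radians(a); tz=np.array([np.cos(c),np.sin(c),0]); tx=np.array([0,0,-1.]); T=np.stack([tx,np.cross(tz,tx),tz],1)
S=Slerp([0,1],R.from_matrix([M,T])); g=np.array([x,y,z])
m=int(sys.argv[6]) if len(sys.argv)>6 else n
print('err mm',((g-p)*1e3).round(1),'rot deg tool',np.degrees(R.from_matrix(M.T@T).as_rotvec()).round(1))
A,q=M,p
for k in range(1,n+1):
    B=S(min(1,k/m)).as_matrix(); r=p+(g-p)*k/n
    print((A.T@(r-q)/.025).round(2).tolist(),(R.from_matrix(A.T@B).as_rotvec()/(np.pi/2)).round(3).tolist()); A,q=B,r
E
python3 goto.py 12 .545 .154 .20 8.5 4
```

```text
err mm [-18.6 298.7 -62. ] rot deg tool [-0.4  3.5 11.2]
[0.01, 1.02, 0.07] [-0.001, 0.01, 0.031]
[0.06, 1.01, 0.07] [-0.001, 0.01, 0.031]
[0.11, 1.01, 0.08] [-0.001, 0.01, 0.031]
[0.16, 1.0, 0.08] [-0.001, 0.01, 0.031]
[0.21, 0.99, 0.09] [0.0, 0.0, 0.0]
[0.21, 0.99, 0.09] [0.0, 0.0, 0.0]
[0.21, 0.99, 0.09] [0.0, 0.0, 0.0]
[0.21, 0.99, 0.09] [0.0, 0.0, 0.0]
[0.21, 0.99, 0.09] [0.0, 0.0, 0.0]
[0.21, 0.99, 0.09] [0.0, 0.0, 0.0]
[0.21, 0.99, 0.09] [0.0, 0.0, 0.0]
[0.21, 0.99, 0.09] [0.0, 0.0, 0.0]
```

Call:
play_rows(
  targets=[
    {"claw": 1, "linear": [0, 0.7, 0.07], "rotation": [0, 0.01, 0.031]},
    {"claw": 1, "linear": [0, 1, 0.07], "rotation": [0, 0.01, 0.031]},
    {"claw": 1, "linear": [0, 1, 0.08], "rotation": [0, 0.01, 0.031]},
    {"claw": 1, "linear": [0, 1, 0.08], "rotation": [0, 0.01, 0.031]},
    {"claw": 1, "linear": [0, 1, 0.09], "rotation": [0, 0, 0]},
    {"claw": 1, "linear": [0.1, 1, 0.09], "rotation": [0, 0, 0]},
    {"claw": 1, "linear": [0.21, 1, 0.09], "rotation": [0, 0, 0]},
    {"claw": 1, "linear": [0.21, 1, 0.09], "rotation": [0, 0, 0]},
    {"claw": 1, "linear": [0.21, 1, 0.09], "rotation": [0, 0, 0]},
    {"claw": 1, "linear": [0.21, 1, 0.09], "rotation": [0, 0, 0]},
  ],
)

```text
time: 11.8
position: [0.543, 0.0846, 0.233]
tool_rot: [-0.109, 1.568, 0.065]
ft_force: [-0.9, -0.2, -0.7]
grip_width: 0.111
```

```bash
python3 log.py; python3 goto.py 10 .545 .154 .050 8.5 3
```

```text
q [-0.644, 0.103, 0.457, 1.702, -0.018, 1.35, -0.075] p [0.543, 0.0846, 0.233] F [-0.9, -0.2, -0.7] 0.11100689328741065 11.8
[[0.002, -0.11, 0.994], [-0.027, 0.994, 0.11], [-1.0, -0.028, -0.001]]
err mm [   2.    69.4 -183. ] rot deg tool [-2.2 -0.1  1.6]
[0.72, 0.3, 0.04] [-0.008, -0.0, 0.006]
[0.73, 0.29, 0.04] [-0.008, -0.0, 0.006]
[0.73, 0.28, 0.05] [-0.008, -0.0, 0.006]
[0.73, 0.27, 0.05] [0.0, 0.0, 0.0]
[0.73, 0.27, 0.05] [0.0, 0.0, 0.0]
[0.73, 0.27, 0.05] [0.0, 0.0, 0.0]
[0.73, 0.27, 0.05] [0.0, 0.0, 0.0]
[0.73, 0.27, 0.05] [0.0, 0.0, 0.0]
[0.73, 0.27, 0.05] [0.0, 0.0, 0.0]
[0.73, 0.27, 0.05] [0.0, 0.0, 0.0]
```

Call:
play_rows(
  targets=[
    {"claw": 1, "linear": [0.4, 0.6, 0.04], "rotation": [-0.008, 0, 0.008]},
    {"claw": 1, "linear": [0.73, 0.6, 0.04], "rotation": [-0.008, 0, 0.008]},
    {"claw": 1, "linear": [0.8, 0.6, 0.04], "rotation": [-0.008, 0, 0.003]},
    {"claw": 1, "linear": [0.8, 0.5, 0.04], "rotation": [0, 0, 0]},
    {"claw": 1, "linear": [0.8, 0.3, 0.04], "rotation": [0, 0, 0]},
    {"claw": 1, "linear": [0.8, 0.1, 0], "rotation": [0, 0, 0]},
    {"claw": 1, "linear": [0.8, 0, 0], "rotation": [0, 0, 0]},
    {"claw": 1, "linear": [0.7, 0, 0], "rotation": [0, 0, 0]},
    {"claw": 1, "linear": [0.4, 0, 0], "rotation": [0, 0, 0]},
    {"claw": 1, "linear": [0.2, 0, 0], "rotation": [0, 0, 0]},
  ],
)

```text
time: 12.63
position: [0.5297, 0.1561, 0.0645]
tool_rot: [-0.148, 1.565, 0.124]
ft_force: [1.2, 0.2, -1.8]
grip_width: 0.113
```

```bash
python3 log.py; python3 goto.py 4 .545 .154 .037 8.5 3
```

```text
q [-0.69, 0.259, 0.392, 1.887, -0.097, 1.019, -0.085] p [0.5297, 0.1561, 0.0645] F [1.2, 0.2, -1.8] 0.11264837150260945 12.6333
[[0.002, -0.173, 0.985], [-0.015, 0.985, 0.173], [-1.0, -0.015, -0.0]]
err mm [ 15.3  -2.1 -27.5] rot deg tool [ 1.4 -0.   0.9]
[0.28, -0.04, 0.15] [0.005, -0.0, 0.003]
[0.28, -0.04, 0.15] [0.005, -0.0, 0.003]
[0.28, -0.04, 0.15] [0.005, -0.0, 0.003]
[0.27, -0.04, 0.15] [0.0, 0.0, 0.0]
```

Call:
play_rows(
  targets=[
    {"claw": 1, "linear": [0.28, 0, 0], "rotation": [0, 0, 0.005]},
    {"claw": 1, "linear": [0.28, 0, 0], "rotation": [0, 0, 0.005]},
    {"claw": 1, "linear": [0.2, 0, 0], "rotation": [0, 0, 0]},
    {"claw": 1, "linear": [0.15, 0, 0], "rotation": [0, 0, 0]},
    {"claw": 1, "linear": [0.12, 0, 0], "rotation": [0, 0, 0]},
  ],
)

```text
time: 13.05
position: [0.5307, 0.1545, 0.0385]
tool_rot: [-0.135, 1.564, 0.137]
ft_force: [-0.1, -0.1, -2.1]
grip_width: 0.111
```

```bash
python3 log.py
```

```text
q [-0.67, 0.291, 0.386, 1.909, -0.132, 0.963, -0.05] p [0.5307, 0.1545, 0.0385] F [-0.1, -0.1, -2.1] 0.11063891030477631 13.05
[[0.003, -0.172, 0.985], [0.001, 0.985, 0.172], [-1.0, 0.001, 0.003]]
```

Call:
play_rows(
  targets=[
    {"claw": 1, "linear": [0.1, 0, 0], "rotation": [0, 0, 0]},
    {"claw": 1, "linear": [0.05, 0, 0], "rotation": [0, 0, 0]},
    {"claw": 1, "linear": [0, 0, 0], "rotation": [0, 0, 0]},
  ],
)

```text
time: 13.3
position: [0.5317, 0.1544, 0.036]
tool_rot: [-0.134, 1.563, 0.137]
ft_force: [0.7, -0.1, -1.6]
grip_width: 0.111
```

Call:
play_rows(
  targets=[
    {"claw": 1, "linear": [0.06, 0, 0], "rotation": [0, 0, 0]},
    {"claw": 1, "linear": [0.06, 0, 0], "rotation": [0, 0, 0]},
    {"claw": 1, "linear": [0.04, 0, 0], "rotation": [0, 0, 0]},
    {"claw": 1, "linear": [0, 0, 0], "rotation": [0, 0, 0]},
  ],
)

```text
time: 13.63
position: [0.5327, 0.1547, 0.0359]
tool_rot: [-0.133, 1.562, 0.138]
ft_force: [-0.3, -0.3, -1.0]
grip_width: 0.114
```

Call:
play_rows(
  targets=[
    {"claw": 0.5, "linear": [0, 0, 0], "rotation": [0, 0, 0]},
    {"claw": 0.5, "linear": [0, 0, 0], "rotation": [0, 0, 0]},
    {"claw": 0.5, "linear": [0, 0, 0], "rotation": [0, 0, 0]},
    {"claw": 0.4, "linear": [0, 0, 0], "rotation": [0, 0, 0]},
    {"claw": 0.4, "linear": [-0.3, 0, 0], "rotation": [0, 0, 0]},
    {"claw": 0.4, "linear": [-0.7, 0, 0], "rotation": [0, 0, 0]},
    {"claw": 0.4, "linear": [-1, 0, 0], "rotation": [0, 0, 0]},
    {"claw": 0.4, "linear": [-1, 0, 0], "rotation": [0, 0, 0]},
    {"claw": 0.4, "linear": [-1, 0, 0], "rotation": [0, 0, 0]},
    {"claw": 0.4, "linear": [-1, 0, 0], "rotation": [0, 0, 0]},
  ],
)

```text
time: 14.47
position: [0.5289, 0.1533, 0.1615]
tool_rot: [-0.136, 1.571, 0.135]
ft_force: [0.6, -0.6, 0.6]
grip_width: 0.595
```

```bash
python3 log.py; python3 goto.py 18 .522 -.20 .24 0 6
```

```text
q [-0.697, 0.155, 0.404, 1.792, -0.065, 1.212, -0.102] p [0.5289, 0.1533, 0.1615] F [0.6, -0.6, 0.6] 0.5946891854031977 14.4667
[[-0.004, -0.172, 0.985], [-0.001, 0.985, 0.172], [-1.0, -0.001, -0.004]]
err mm [  -6.9 -353.3   78.5] rot deg tool [ 9.9 -0.2  0.1]
[-0.17, -0.77, -0.15] [0.018, -0.0, 0.0]
[-0.17, -0.77, -0.13] [0.018, -0.0, 0.0]
[-0.17, -0.78, -0.11] [0.018, -0.0, 0.0]
[-0.17, -0.78, -0.08] [0.018, -0.0, 0.0]
[-0.17, -0.78, -0.06] [0.018, -0.0, 0.0]
[-0.17, -0.78, -0.04] [0.018, -0.0, 0.0]
[-0.17, -0.79, -0.02] [0.0, 0.0, 0.0]
[-0.17, -0.79, -0.02] [0.0, 0.0, 0.0]
[-0.17, -0.79, -0.02] [0.0, 0.0, 0.0]
[-0.17, -0.79, -0.02] [0.0, 0.0, 0.0]
[-0.17, -0.79, -0.02] [0.0, 0.0, 0.0]
[-0.17, -0.79, -0.02] [0.0, 0.0, 0.0]
[-0.17, -0.79, -0.02] [0.0, 0.0, 0.0]
[-0.17, -0.79, -0.02] [0.0, 0.0, 0.0]
[-0.17, -0.79, -0.02] [0.0, 0.0, 0.0]
[-0.17, -0.79, -0.02] [0.0, 0.0, 0.0]
[-0.17, -0.79, -0.02] [0.0, 0.0, 0.0]
[-0.17, -0.79, -0.02] [0.0, 0.0, 0.0]
```

Call:
play_rows(
  targets=[
    {"claw": 0, "linear": [-0.5, -0.6, -0.12], "rotation": [0, 0, 0]},
    {"claw": 0, "linear": [-0.5, -0.9, -0.15], "rotation": [0, 0, 0]},
    {"claw": 0, "linear": [-0.5, -0.9, -0.15], "rotation": [0, 0, 0]},
    {"claw": 0, "linear": [-0.5, -0.9, -0.15], "rotation": [0, 0, 0]},
    {"claw": 0, "linear": [-0.3, -0.9, -0.1], "rotation": [0.02, 0, 0]},
    {"claw": 0, "linear": [-0.1, -0.9, -0.1], "rotation": [0.02, 0, 0]},
    {"claw": 0, "linear": [0, -0.8, -0.05], "rotation": [0.02, 0, 0]},
    {"claw": 0, "linear": [0, -0.6, 0], "rotation": [0.02, 0, 0]},
    {"claw": 0, "linear": [0, 0, 0], "rotation": [0, 0, 0]},
    {"claw": 0, "linear": [0, 0, 0], "rotation": [0, 0, 0]},
  ],
)

```text
time: 15.3
position: [0.537, -0.0188, 0.2335]
tool_rot: [-0.023, 1.56, 0.031]
ft_force: [-0.1, 0.2, 0.4]
grip_width: 0.994
```

```bash
python3 log.py
python3 - <<'E'
from h import *
C=cam('wrist'); im=get_image('wrist'); cv2.imwrite('pics/w6.png',im)
t=get_image('top'); cv2.imwrite('pics/top6.png',t)
print('jar exp',proj(C,(.544,-.028,.06)).round(1),proj(C,(.544,-.028,.014)).round(1),proj(C,(.522,-.258,.013)).round(1))
cv2.imwrite('pics/m6.png',np.hstack([cv2.resize(im[:250],(500,195)),cv2.resize(t[170:270,150:300],(293,195))]))
E
```

```text
q [-0.531, 0.063, 0.548, 1.742, -0.039, 1.336, 0.059] p [0.537, -0.0188, 0.2335] F [-0.1, 0.2, 0.4] 0.9936144621401362 15.3
[[0.01, -0.035, 0.999], [0.005, 0.999, 0.035], [-1.0, 0.005, 0.01]]
jar exp [323.8 195. ] [322.8 185.7] [300.2 350.2]
```

View pics/w6.png

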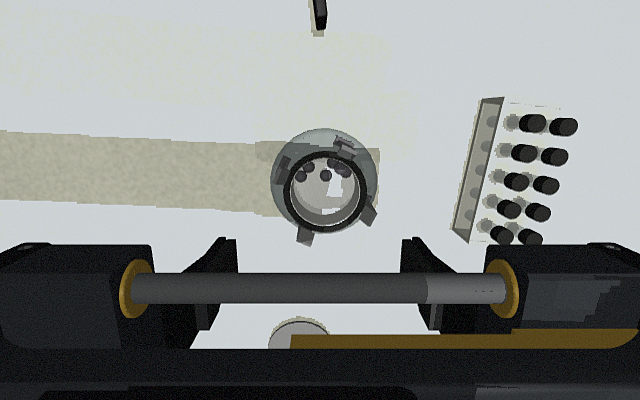

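Wrist view: the jar seal is centred at about (325,193) with several balls inside at around (301,176) to (346,172), and the bench is clear of stray balls. Next I'll fit the ring numerically, count the balls and check the cup in the top image.

Run:
```python
from h import *
C=cam('wrist'); im=cv2.imread('pics/w6.png'); g=cv2.GaussianBlur(im,(3,3),0).max(2)
# seal outer edge by radial search for the dark ring
c0=np.array([325.,193.]); pi=[];po=[]
for a in np.radians(np.arange(0,360,3)):
    r=np.arange(26,52,.25); u=np.array([np.cos(a),np.sin(a)])
    v=cv2.remap(g,(c0[0]+r*u[0]).astype(np.float32)[None],(c0[1]+r*u[1]).astype(np.float32)[None],1)[0]
    d=np.where(v<70)[0]
    if len(d)>6:
        # first contiguous dark run longer than 1.5px
        runs=np.split(d,np.where(np.diff(d)>1)[0]+1); runs=[x for x in runs if len(x)>8 and r[x[0]]>28]
        if runs:
            x=runs[0]; pi.append(c0+r[x[0]]*u); 
            if r[x[-1]]<46: po.append(c0+r[x[-1]]*u)
for n,p,d in(('in',pi,.074),('out',po,.088)):
    p=np.array(p,np.float32); e=cv2.fitEllipseDirect(p); res=np.abs(np.linalg.norm(p-e[0],axis=1)-np.mean(e[1])/2)
    p2=p[res<2.5]; e=cv2.fitEllipseDirect(p2); print(n,len(p),len(p2),np.round(e[0],2),np.round(e[1],1),ray(C,e[0],.06).round(4), 'size mm',np.mean(e[1])/C[0][0,0]*(C[2][2]-.06)*1e3)
# top image: cup/tub etc
T=cam('top'); t=cv2.imread('pics/top6.png'); bg=cv2.medianBlur(t,81)
crop=lambda I,x,y,w,h:I[y:y+h,x:x+w]
a=cv2.resize(crop(im,265,120,125,125),(480,480),interpolation=cv2.INTER_CUBIC)
b=cv2.resize(crop(t,130,200,80,120),(320,480),interpolation=cv2.INTER_CUBIC)
cv2.imwrite('pics/m7.png',cv2.convertScaleAbs(np.hstack([a,b]),alpha=1.3))
print('top cup exp',proj(T,(.52,.22,.046)))
```

```text
in 115 103 [324.63 191.71] [69.2 71. ] [ 0.5446 -0.0236  0.06  ] size mm 71.10986555103901
out 103 96 [324.43 191.31] [80.9 84. ] [ 0.5444 -0.0232  0.06  ] size mm 83.5987271225698
top cup exp [214.8207079  246.29888503]
```

View pics/m7.png

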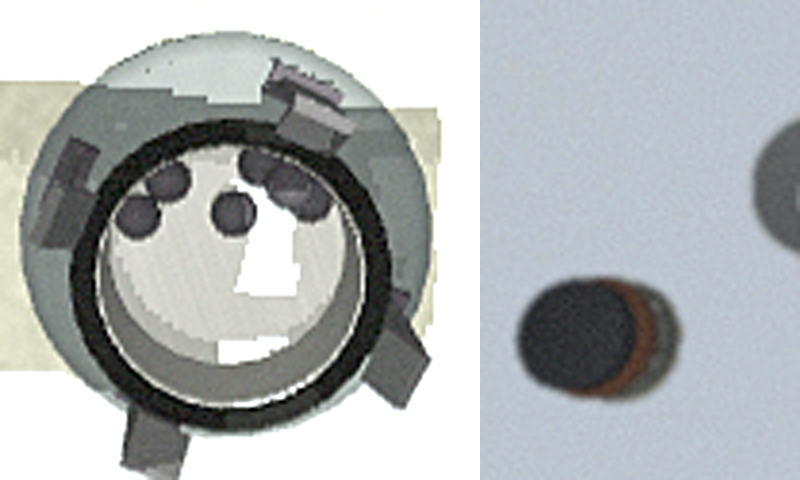

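The crop shows all six balls in the jar. Fixed cameras and the wrist camera disagree by about 4 mm in jar y, so I'll refine with ring fits in the first top and side images.

```bash
python3 - <<'E'
from h import *
from scipy.optimize import least_squares
def fit(n,file,c,z,rad,r0,thr,dark_inside=True,rg=.3):
    # cast each edge pixel on plane z; fit circle of given radius
    C=cam(n); g=cv2.GaussianBlur(cv2.imread(file),(3,3),0).mean(2); pts=[]
    for a in np.radians(np.arange(0,360,4)):
        best=None; rr=np.arange(rad-.008,rad+.008,.0004)
        px=np.array([proj(C,(c[0]+r*np.cos(a),c[1]+r*np.sin(a),z)) for r in rr],np.float32)
        v=cv2.remap(g.astype(np.float32),px[None,:,0],px[None,:,1],1)[0]; d=np.gradient(v)*thr
        k=d.argmax()
        if d[k]>rg: pts.append([c[0]+rr[k]*np.cos(a),c[1]+rr[k]*np.sin(a)])
    pts=np.array(pts)
    f=least_squares(lambda x:np.hypot(*(pts-x[:2]).T)-x[2],[*c,rad],loss='soft_l1',f_scale=.0008)
    print(n,z,'c',f.x[:2].round(4),'r',f.x[2].round(4),len(pts),'mad',np.median(abs(f.fun)).round(5))
    return f.x[:2]
for n in('top','side'):
    F=f'pics/{n}0.png'
    for sg,rad,z,l in ((-1,.037,.06,'seal in'),(1,.064,.014,'holder')):
        c=(.544,-.028)
        print(l,end=' '); c=fit(n,F,c,z,rad,0,sg); fit(n,F,c,z,rad,0,sg)
    print('cover',end=' '); c=fit(n,F,(.522,-.258),.013,.045,0,1); fit(n,F,c,.013,.045,0,1)
print('wrist',end=' ')
c=fit('wrist','pics/w6.png',(.5445,-.0235),.06,.037,0,-1);c=fit('wrist','pics/w6.png',(.5445,-.0235),.014,.064,0,1)
E
python3 goto.py 10 .515 -.20 .2 -35
```

```text
seal in top 0.06 c [ 0.5402 -0.0268] r 0.033 90 mad 0.00076
top 0.06 c [ 0.5398 -0.0264] r 0.0326 90 mad 0.00075
holder top 0.014 c [ 0.544  -0.0273] r 0.064 90 mad 0.00055
top 0.014 c [ 0.544  -0.0274] r 0.064 90 mad 0.00044
cover top 0.013 c [ 0.5214 -0.2586] r 0.046 90 mad 0.00055
top 0.013 c [ 0.5214 -0.2585] r 0.0459 90 mad 0.0006
seal in side 0.06 c [ 0.5434 -0.0274] r 0.0358 90 mad 0.00072
side 0.06 c [ 0.5434 -0.0275] r 0.0358 90 mad 0.00072
holder side 0.014 c [ 0.5397 -0.0304] r 0.0668 77 mad 0.00172
side 0.014 c [ 0.5372 -0.0331] r 0.0656 74 mad 0.0013
cover side 0.013 c [ 0.5185 -0.2602] r 0.0465 82 mad 0.00091
side 0.013 c [ 0.5184 -0.2603] r 0.0466 84 mad 0.00088
wrist wrist 0.06 c [ 0.5447 -0.0244] r 0.0368 90 mad 0.00024
wrist 0.014 c [ 0.5441 -0.0231] r 0.0626 90 mad 0.00049
err mm [ -21.9 -182.   -33.4] rot deg tool [37.1  0.5 -0.4]
[0.13, -0.73, -0.12] [0.041, 0.001, -0.0]
[0.13, -0.73, -0.07] [0.041, 0.001, -0.0]
[0.13, -0.73, -0.02] [0.041, 0.001, -0.0]
[0.13, -0.73, 0.03] [0.041, 0.001, -0.0]
[0.13, -0.73, 0.07] [0.041, 0.001, -0.0]
[0.13, -0.72, 0.12] [0.041, 0.001, -0.0]
[0.13, -0.71, 0.17] [0.041, 0.001, -0.0]
[0.13, -0.7, 0.21] [0.041, 0.001, -0.0]
[0.13, -0.69, 0.26] [0.041, 0.001, -0.0]
[0.13, -0.67, 0.3] [0.041, 0.001, -0.0]
```

Call:
play_rows(
  targets=[
    {"claw": 0, "linear": [0, -0.8, -0.12], "rotation": [0.041, 0.001, 0]},
    {"claw": 0, "linear": [0, -0.98, -0.1], "rotation": [0.041, 0.001, 0]},
    {"claw": 0, "linear": [0, -0.98, -0.02], "rotation": [0.041, 0.001, 0]},
    {"claw": 0, "linear": [0, -0.98, 0.03], "rotation": [0.041, 0.001, 0]},
    {"claw": 0, "linear": [0, -0.98, 0.1], "rotation": [0.041, 0, 0]},
    {"claw": 0, "linear": [0, -0.98, 0.15], "rotation": [0.041, 0, 0]},
    {"claw": 0, "linear": [0, -0.97, 0.23], "rotation": [0.041, 0, 0]},
    {"claw": 0, "linear": [0, -0.96, 0.28], "rotation": [0.041, 0, 0]},
    {"claw": 0, "linear": [0, -0.9, 0.35], "rotation": [0.041, 0, 0]},
    {"claw": 0, "linear": [0, -0.6, 0.28], "rotation": [0.041, 0, 0]},
  ],
)

```text
time: 16.23
position: [0.5025, -0.2606, 0.2292]
tool_rot: [0.51, 1.514, -0.5]
ft_force: [-0.4, 0.3, -0.2]
grip_width: 0.998
```

```bash
python3 log.py
cat > circ.py <<'E'
from h import *
from scipy.optimize import least_squares
def fit(n,im,c,z,rad,sg,rg=.3):
    C=cam(n); g=cv2.GaussianBlur(im,(3,3),0).mean(2).astype(np.float32)
    for it in range(2):
        pts=[]
        for a in np.radians(np.arange(0,360,4)):
            rr=np.arange(rad-.009,rad+.009,.0004)
            px=np.array([proj(C,(c[0]+r*np.cos(a),c[1]+r*np.sin(a),z)) for r in rr],np.float32)
            if px.min()<1 or px[:,1].max()>398: continue
            d=np.gradient(cv2.remap(g,px[None,:,0],px[None,:,1],1)[0])*sg; k=d.argmax()
            if d[k]>rg: pts.append([c[0]+rr[k]*np.cos(a),c[1]+rr[k]*np.sin(a)])
        pts=np.array(pts)
        f=least_squares(lambda x:np.hypot(*(pts-x[:2]).T)-x[2],[*c,rad],loss='soft_l1',f_scale=.0008); c=f.x[:2]
    print(n,z,'c',f.x[:2].round(4),'r',f.x[2].round(4),len(pts),'mad',np.median(abs(f.fun)).round(5)); return c
E
python3 - <<'E'
from circ import *
im=get_image('wrist'); cv2.imwrite('pics/w8.png',im)
C=cam('wrist'); print(proj(C,(.5205,-.259,.043)),proj(C,(.5205,-.259,.013)))
fit('wrist',im,(.5205,-.259),.013,.045,1); fit('wrist',im,(.5205,-.259),.043,.015,1)
E
python3 goto.py 8 .5205 -.259 .10 -35 2 | head -3
```

```text
q [-0.267, 0.17, 0.791, 1.677, -0.129, 1.351, -0.098] p [0.5025, -0.2606, 0.2292] F [-0.4, 0.3, -0.2] 0.9976317150786601 16.2333
[[-0.001, 0.601, 0.799], [0.007, 0.799, -0.601], [-1.0, 0.005, -0.005]]
[330.71171114 167.46979836] [329.89284354 163.2621257 ]
wrist 0.013 c [ 0.5204 -0.2641] r 0.045 90 mad 0.00021
wrist 0.043 c [ 0.5209 -0.2629] r 0.0153 90 mad 0.00031
err mm [  19.5    5.9 -129.4] rot deg tool [-2.4 -0.2 -0.1]
[0.65, 0.08, 0.06] [-0.013, -0.001, -0.001]
[0.65, 0.08, 0.06] [-0.013, -0.001, -0.001]
```

Run:
```python
from circ import *
for i in range(3):
    s=get_state(); print(s['position'].round(4),s['qd'].round(3).tolist())
    im=get_image('wrist'); fit('wrist',im,(.5205,-.262),.013,.045,1); fit('wrist',im,(.5205,-.262),.043,.015,1)
```

```text
[ 0.501  -0.2649  0.2294] [-0.021, -0.03, -0.023, 0.022, 0.025, 0.016, 0.053]
wrist 0.013 c [ 0.5225 -0.2552] r 0.045 90 mad 0.00023
wrist 0.043 c [ 0.5231 -0.2543] r 0.0154 90 mad 0.00038
[ 0.5016 -0.2625  0.2293] [-0.039, -0.013, -0.063, 0.012, -0.022, 0.011, 0.024]
wrist 0.013 c [ 0.5233 -0.2544] r 0.0449 90 mad 0.00026
wrist 0.043 c [ 0.5238 -0.2534] r 0.0154 90 mad 0.00045
[ 0.5026 -0.2596  0.2291] [-0.035, -0.005, -0.056, 0.007, -0.018, 0.003, 0.007]
wrist 0.013 c [ 0.5231 -0.2553] r 0.045 90 mad 0.00019
wrist 0.043 c [ 0.5236 -0.2543] r 0.0154 90 mad 0.0004
```

```bash
sed -i "s/def fit(n,im,c,z,rad,sg,rg=.3):/def fit(n,im,c,z,rad,sg,C,rg=.3):/; s/    C=cam(n); g=/    g=/" circ.py
python3 - <<'E'
from circ import *
for i in range(4):
    C=cam('wrist'); im=get_image('wrist'); fit('wrist',im,(.5205,-.262),.013,.045,1,C); fit('wrist',im,(.5205,-.262),.043,.015,1,C)
print(get_state()['qd'].round(3))
# re-do the jar with the pose logged just before that picture
import json
L=[json.loads(l) for l in open('st.jsonl')]; s=[x for x in L if abs(x['time']-15.3)<.01][0]
T=np.eye(4); T[:3,:3]=R.from_rotvec(s['tool_rot']).as_matrix(); T[:3,3]=s['position']; M=T@np.array(calibration('wrist')['hand_eye'])
im=cv2.imread('pics/w6.png'); K=cam('wrist')[0]; C=(K,M[:3,:3],M[:3,3])
fit('wrist',im,(.5445,-.025),.06,.037,-1,C); fit('wrist',im,(.5445,-.025),.014,.064,1,C)
E
python3 goto.py 8 .522 -.2575 .10 -35 2 | head -3
```

```text
wrist 0.013 c [ 0.5221 -0.2581] r 0.045 90 mad 0.00023
wrist 0.043 c [ 0.5226 -0.257 ] r 0.0155 90 mad 0.00059
wrist 0.013 c [ 0.5221 -0.2581] r 0.045 90 mad 0.00021
wrist 0.043 c [ 0.5227 -0.2567] r 0.0156 90 mad 0.00062
wrist 0.013 c [ 0.5221 -0.2581] r 0.045 90 mad 0.00021
wrist 0.043 c [ 0.5226 -0.2568] r 0.0156 90 mad 0.00055
wrist 0.013 c [ 0.5221 -0.2582] r 0.045 90 mad 0.00021
wrist 0.043 c [ 0.5227 -0.2568] r 0.0156 90 mad 0.00047
[-0.006 -0.001  0.002  0.003 -0.    -0.001  0.001]
wrist 0.06 c [ 0.5449 -0.0257] r 0.0368 90 mad 0.00011
wrist 0.014 c [ 0.5445 -0.0243] r 0.0626 90 mad 0.00044
err mm [  17.3   -2.7 -128.9] rot deg tool [-1.3 -0.3 -0.4]
[0.64, 0.04, 0.08] [-0.007, -0.002, -0.002]
[0.64, 0.04, 0.08] [-0.007, -0.002, -0.002]
```

Call:
play_rows(
  targets=[
    {"claw": 0, "linear": [0.3, 0.15, 0.25], "rotation": [-0.005, -0.002, -0.002]},
    {"claw": 0, "linear": [0.8, 0.12, 0.25], "rotation": [-0.005, -0.002, -0.002]},
    {"claw": 0, "linear": [0.85, 0.05, 0.12], "rotation": [0, 0, 0]},
    {"claw": 0.2, "linear": [0.85, 0, 0], "rotation": [0, 0, 0]},
    {"claw": 0.3, "linear": [0.85, 0, 0], "rotation": [0, 0, 0]},
    {"claw": 0.3, "linear": [0.85, 0, 0], "rotation": [0, 0, 0]},
    {"claw": 0.3, "linear": [0.85, 0, 0], "rotation": [0, 0, 0]},
    {"claw": 0.3, "linear": [0.7, 0, 0], "rotation": [0, 0, 0]},
    {"claw": 0.3, "linear": [0.3, 0, 0], "rotation": [0, 0, 0]},
    {"claw": 0.3, "linear": [0, 0, 0], "rotation": [0, 0, 0]},
  ],
)

```text
time: 17.47
position: [0.5319, -0.2473, 0.0596]
tool_rot: [0.467, 1.515, -0.463]
ft_force: [-1.1, -0.8, 0.3]
grip_width: 0.708
```

```bash
python3 - <<'E'
from h import *
for i in range(8): get_image('top')
E
python3 log.py;  python3 goto.py 4 .522 -.258 .020 -35 3
```

```text
q [-0.205, 0.378, 0.719, 1.818, -0.292, 1.041, 0.03] p [0.5334, -0.249, 0.063] F [-0.9, -0.3, 0.8] 0.701976355491433 17.8667
[[0.012, 0.561, 0.828], [-0.0, 0.828, -0.561], [-1.0, 0.006, 0.01]]
err mm [-11.4  -9.  -43. ] rot deg tool [ 0.9  0.6 -0.4]
[0.43, -0.14, -0.05] [0.003, 0.002, -0.001]
[0.43, -0.14, -0.05] [0.003, 0.002, -0.001]
[0.43, -0.14, -0.04] [0.003, 0.002, -0.001]
[0.43, -0.14, -0.04] [0.0, 0.0, 0.0]
```

Call:
play_rows(
  targets=[
    {"claw": 0.3, "linear": [0.1, -0.28, -0.09], "rotation": [0.004, 0.003, -0.002]},
    {"claw": 0.3, "linear": [0.3, -0.25, -0.07], "rotation": [0.004, 0.003, -0.002]},
    {"claw": 0.3, "linear": [0.4, -0.1, -0.02], "rotation": [0.002, 0, 0]},
    {"claw": 0.3, "linear": [0.4, 0, 0], "rotation": [0, 0, 0]},
    {"claw": 0.3, "linear": [0.2, 0, 0], "rotation": [0, 0, 0]},
  ],
)

```text
time: 18.28
position: [0.5209, -0.2618, 0.0275]
tool_rot: [0.481, 1.512, -0.48]
ft_force: [-0.2, 0.7, -0.3]
grip_width: 0.698
```

```bash
python3 - <<'E'
from h import *
for i in range(6): get_image('top')
E
python3 log.py;  python3 goto.py 2 .522 -.258 .020 -35 3
```

```text
q [-0.169, 0.42, 0.709, 1.849, -0.326, 0.984, 0.065] p [0.5225, -0.2619, 0.0296] F [1.1, 0.4, 0.1] 0.7029262195894819 18.5833
[[0.007, 0.575, 0.818], [-0.002, 0.818, -0.575], [-1.0, 0.002, 0.006]]
err mm [-0.5  3.9 -9.6] rot deg tool [-0.1  0.4 -0.1]
[0.19, 0.06, -0.05] [-0.0, 0.001, -0.0]
[0.19, 0.06, -0.05] [-0.0, 0.001, -0.0]
```

Call:
play_rows(
  newtons=40,
  targets=[
    {"claw": 0.3, "linear": [0.2, 0.07, -0.06], "rotation": [0, 0.001, 0]},
    {"claw": 0.3, "linear": [0.16, 0.06, -0.05], "rotation": [0, 0, 0]},
    {"claw": 0.3, "linear": [0.02, 0, 0], "rotation": [0, 0, 0]},
    {"claw": 1, "linear": [0, 0, 0], "rotation": [0, 0, 0]},
    {"claw": 1, "linear": [0, 0, 0], "rotation": [0, 0, 0]},
    {"claw": 1, "linear": [0, 0, 0], "rotation": [0, 0, 0]},
    {"claw": 1, "linear": [0, 0, 0], "rotation": [0, 0, 0]},
    {"claw": 1, "linear": [0, 0, 0], "rotation": [0, 0, 0]},
    {"claw": 1, "linear": [0, 0, 0], "rotation": [0, 0, 0]},
    {"claw": 1, "linear": [0, 0, 0], "rotation": [0, 0, 0]},
  ],
)

```text
time: 19.42
position: [0.5238, -0.2568, 0.0205]
tool_rot: [0.479, 1.509, -0.477]
ft_force: [0.0, -0.7, -1.0]
grip_width: 0.339
```

```bash
python3 log.py;  python3 goto.py 2 .522 -.258 .020 -35 3|head -1
```

```text
q [-0.171, 0.429, 0.701, 1.858, -0.335, 0.966, 0.066] p [0.5238, -0.2568, 0.0205] F [0.0, -0.7, -1.0] 0.3390079425977549 19.4167
[[0.008, 0.574, 0.819], [-0.001, 0.819, -0.574], [-1.0, 0.004, 0.007]]
err mm [-1.8 -1.2 -0.5] rot deg tool [-0.   0.4 -0.2]
```

Call:
play_rows(
  targets=[
    {"claw": 1, "linear": [-0.3, 0, 0], "rotation": [0, 0.002, 0]},
    {"claw": 1, "linear": [-0.7, 0, 0], "rotation": [0, 0.002, 0]},
    {"claw": 1, "linear": [-1, 0, 0], "rotation": [0, 0, 0]},
    {"claw": 1, "linear": [-1, 0, 0], "rotation": [0, 0, 0]},
    {"claw": 1, "linear": [-1, 0, 0], "rotation": [0, 0, 0]},
    {"claw": 1, "linear": [-0.7, 0.4, -0.2], "rotation": [0, 0, 0]},
    {"claw": 1, "linear": [-0.2, 0.8, -0.45], "rotation": [0, 0, 0]},
    {"claw": 1, "linear": [0, 0.8, -0.45], "rotation": [0, 0, 0]},
    {"claw": 1, "linear": [0, 0.8, -0.45], "rotation": [0, 0, 0]},
    {"claw": 1, "linear": [0, 0.8, -0.45], "rotation": [0, 0, 0]},
  ],
)

```text
time: 20.25
position: [0.5312, -0.1606, 0.1531]
tool_rot: [0.491, 1.513, -0.492]
ft_force: [0.5, -0.5, 0.1]
grip_width: 0.335
```

```bash
python3 log.py;  python3 goto.py 7 .5455 -.0251 .15 -35 3
```

```text
q [-0.406, 0.193, 0.731, 1.805, -0.138, 1.194, -0.262] p [0.5312, -0.1606, 0.1531] F [0.5, -0.5, 0.1] 0.3349563089256935 20.25
[[0.001, 0.588, 0.809], [-0.001, 0.809, -0.588], [-1.0, -0.0, 0.001]]
err mm [ 14.3 135.5  -3.1] rot deg tool [-1.   0.1  0. ]
[0.02, 0.67, -0.39] [-0.004, 0.0, 0.0]
[0.02, 0.68, -0.39] [-0.004, 0.0, 0.0]
[0.02, 0.68, -0.38] [-0.004, 0.0, 0.0]
[0.02, 0.68, -0.38] [0.0, 0.0, 0.0]
[0.02, 0.68, -0.38] [0.0, 0.0, 0.0]
[0.02, 0.68, -0.38] [0.0, 0.0, 0.0]
[0.02, 0.68, -0.38] [0.0, 0.0, 0.0]
```

Call:
play_rows(
  targets=[
    {"claw": 1, "linear": [0, 0.75, -0.42], "rotation": [-0.004, 0, 0]},
    {"claw": 1, "linear": [0, 0.75, -0.42], "rotation": [-0.004, 0, 0]},
    {"claw": 1, "linear": [0, 0.75, -0.42], "rotation": [-0.003, 0, 0]},
    {"claw": 1, "linear": [0, 0.75, -0.42], "rotation": [0, 0, 0]},
    {"claw": 1, "linear": [0, 0.7, -0.4], "rotation": [0, 0, 0]},
    {"claw": 1, "linear": [0, 0.5, -0.3], "rotation": [0, 0, 0]},
    {"claw": 1, "linear": [0, 0.25, -0.15], "rotation": [0, 0, 0]},
  ],
)

```text
time: 20.83
position: [0.5437, -0.0242, 0.1572]
tool_rot: [0.479, 1.515, -0.474]
ft_force: [-0.5, 0.8, -1.9]
grip_width: 0.335
```

```bash
python3 - <<'E'
from circ import *
for i in range(7): get_image('top')
C=cam('wrist'); im=get_image('wrist'); cv2.imwrite('pics/w9.png',im)
s=get_state()['position']
fit('wrist',im,(s[0]-.001,s[1]-.0016),s[2]-.0205+.013,.045,1,C)
fit('wrist',im,(.5443,-.0267),.014,.064,1,C)
for i in range(2): get_image('top')
E
python3 log.py;  python3 goto.py 5 .5455 -.0251 .11 -35 3
```

```text
wrist 0.1493771123230087 c [ 0.5421 -0.03  ] r 0.0451 90 mad 0.0021
wrist 0.014 c [ 0.5446 -0.0269] r 0.0644 90 mad 0.00093
q [-0.582, 0.151, 0.641, 1.825, -0.098, 1.194, -0.522] p [0.5436, -0.0277, 0.1569] F [0.6, 0.1, -1.1] 0.3367957433771647 21.3333
[[0.003, 0.575, 0.818], [0.001, 0.818, -0.575], [-1.0, 0.003, 0.002]]
err mm [  1.9   2.6 -46.9] rot deg tool [-0.1  0.1 -0.2]
[0.37, 0.02, -0.0] [-0.0, 0.0, -0.001]
[0.37, 0.02, 0.0] [-0.0, 0.0, -0.001]
[0.37, 0.03, 0.0] [-0.0, 0.0, -0.001]
[0.37, 0.03, 0.0] [0.0, 0.0, 0.0]
[0.37, 0.03, 0.0] [0.0, 0.0, 0.0]
```

Call:
play_rows(
  targets=[
    {"claw": 1, "linear": [0.3, 0.05, 0], "rotation": [0, 0, -0.001]},
    {"claw": 1, "linear": [0.45, 0.05, 0], "rotation": [0, 0, 0]},
    {"claw": 1, "linear": [0.45, 0.03, 0], "rotation": [0, 0, 0]},
    {"claw": 1, "linear": [0.4, 0, 0], "rotation": [0, 0, 0]},
    {"claw": 1, "linear": [0.25, 0, 0], "rotation": [0, 0, 0]},
    {"claw": 1, "linear": [0.1, 0, 0], "rotation": [0, 0, 0]},
  ],
)

```text
time: 21.83
position: [0.5452, -0.0258, 0.1024]
tool_rot: [0.481, 1.516, -0.481]
ft_force: [0.1, 0.0, -0.9]
grip_width: 0.332
```

```bash
cat > settle.py <<'E'
from h import *
for i in range(6): get_image('top')
E
python3 settle.py; python3 log.py;  python3 goto.py 4 .5458 -.0248 .092 -35 3
```

```text
q [-0.566, 0.215, 0.633, 1.875, -0.143, 1.092, -0.492] p [0.5469, -0.0258, 0.1051] F [-0.1, -0.0, -0.8] 0.333478964125279 22.1333
[[0.005, 0.576, 0.817], [0.0, 0.817, -0.576], [-1.0, 0.003, 0.004]]
err mm [ -1.1   1.  -13.1] rot deg tool [-0.2  0.2 -0.2]
[0.13, 0.0, -0.02] [-0.001, 0.001, -0.001]
[0.13, 0.0, -0.02] [-0.001, 0.001, -0.001]
[0.13, 0.0, -0.02] [-0.001, 0.001, -0.001]
[0.13, 0.0, -0.01] [0.0, 0.0, 0.0]
```

Call:
play_rows(
  targets=[
    {"claw": 1, "linear": [0.2, 0, -0.05], "rotation": [0, 0.002, -0.001]},
    {"claw": 1, "linear": [0.25, 0, -0.02], "rotation": [0, 0, 0]},
    {"claw": 1, "linear": [0.2, 0, 0], "rotation": [0, 0, 0]},
    {"claw": 1, "linear": [0.1, 0, 0], "rotation": [0, 0, 0]},
  ],
)

```text
time: 22.47
position: [0.5472, -0.0244, 0.0869]
tool_rot: [0.483, 1.512, -0.478]
ft_force: [-0.7, 0.5, -1.1]
grip_width: 0.333
```

```bash
python3 settle.py; python3 log.py;  python3 goto.py 4 .5458 -.0248 .076 -35 3
```

```text
q [-0.559, 0.237, 0.628, 1.891, -0.161, 1.057, -0.48] p [0.5477, -0.0245, 0.0878] F [0.1, -0.7, -1.1] 0.32959387669697854 22.7667
[[0.007, 0.576, 0.817], [0.002, 0.817, -0.576], [-1.0, 0.005, 0.005]]
err mm [ -1.9  -0.3 -11.8] rot deg tool [-0.2  0.3 -0.3]
[0.12, -0.01, -0.01] [-0.001, 0.001, -0.001]
[0.12, -0.01, -0.01] [-0.001, 0.001, -0.001]
[0.12, -0.01, -0.01] [-0.001, 0.001, -0.001]
[0.12, -0.01, -0.01] [0.0, 0.0, 0.0]
```

Call:
play_rows(
  targets=[
    {"claw": 1, "linear": [0.15, -0.06, -0.06], "rotation": [0, 0.003, -0.003]},
    {"claw": 1, "linear": [0.2, -0.02, -0.02], "rotation": [0, 0, 0]},
    {"claw": 1, "linear": [0.25, 0, 0], "rotation": [0, 0, 0]},
    {"claw": 1, "linear": [0.25, 0, 0], "rotation": [0, 0, 0]},
    {"claw": 1, "linear": [0.25, 0, 0], "rotation": [0, 0, 0]},
  ],
)

```text
time: 23.18
position: [0.5483, -0.0237, 0.0663]
tool_rot: [0.486, 1.514, -0.474]
ft_force: [-18.3, 3.0, 51.9]
grip_width: 0.335
```

```bash
python3 log.py;  python3 goto.py 4 .5458 -.0248 .070 -35 3
```

```text
q [-0.547, 0.268, 0.621, 1.906, -0.189, 1.019, -0.458] p [0.5483, -0.0237, 0.0663] F [-18.3, 3.0, 51.9] 0.3348168061112254 23.1833
[[0.005, 0.575, 0.818], [0.006, 0.818, -0.575], [-1.0, 0.008, 0.001]]
err mm [-2.5 -1.1  3.7] rot deg tool [-0.1  0.1 -0.4]
[-0.04, -0.02, -0.01] [-0.0, 0.0, -0.002]
[-0.04, -0.02, -0.01] [-0.0, 0.0, -0.002]
[-0.04, -0.02, -0.01] [-0.0, 0.0, -0.002]
[-0.04, -0.02, -0.01] [0.0, 0.0, 0.0]
```

Call:
play_rows(
  targets=[
    {"claw": 1, "linear": [-0.02, 0, 0], "rotation": [0, 0, 0]},
  ],
)

```text
time: 23.27
position: [0.5484, -0.0235, 0.068]
tool_rot: [0.486, 1.514, -0.474]
ft_force: [-2.8, 1.2, 4.1]
grip_width: 0.335
```

```bash
python3 log.py; python3 settle.py; python3 log.py
```

```text
q [-0.547, 0.266, 0.621, 1.904, -0.189, 1.022, -0.458] p [0.5484, -0.0235, 0.068] F [-2.8, 1.2, 4.1] 0.33529892336123623 23.2667
[[0.005, 0.575, 0.818], [0.007, 0.818, -0.575], [-1.0, 0.008, 0.0]]
q [-0.547, 0.267, 0.621, 1.905, -0.189, 1.02, -0.458] p [0.5488, -0.0237, 0.0674] F [-1.1, 0.9, 6.4] 0.33416170005549967 23.5667
[[0.006, 0.575, 0.818], [0.006, 0.818, -0.575], [-1.0, 0.009, 0.002]]
```

```bash
python3 - <<'E'
from circ import *
w=get_image('wrist'); C=cam('wrist'); a=get_image('side'); t=get_image('top')
cv2.imwrite('pics/w10.png',w); cv2.imwrite('pics/s10.png',a)
T=cam('top'); S=cam('side'); print('jar px side',proj(S,(.5444,-.0268,.06)).round(),'wrist',proj(C,(.5444,-.0268,.06)).round(),'cup top',proj(T,(.525,.222,.046)).round(),'side',proj(S,(.525,.222,.046)).round())
x,y=proj(S,(.5444,-.0268,.06)).astype(int); x2,y2=proj(S,(.525,.222,.046)).astype(int)
r=lambda I:cv2.convertScaleAbs(cv2.resize(I,(300,240),interpolation=cv2.INTER_CUBIC),alpha=1.5)
wc=cv2.resize(w[60:340,150:490],(480,395))
cv2.imwrite('pics/m10.png',np.hstack([cv2.copyMakeBorder(wc,0,85,0,0,0),np.vstack([r(a[y-40:y+40,x-50:x+50]),r(a[y2-40:y2+40,x2-50:x2+50])])]))
E
python3 log.py
```

```text
jar px side [320. 224.] wrist [316. 258.] cup top [214. 244.] side [250. 190.]
q [-0.547, 0.267, 0.621, 1.905, -0.189, 1.02, -0.458] p [0.5488, -0.0237, 0.0674] F [-2.5, 0.3, 7.1] 0.33384293503392004 23.7167
[[0.006, 0.575, 0.818], [0.006, 0.818, -0.575], [-1.0, 0.009, 0.002]]
```

View pics/m10.png

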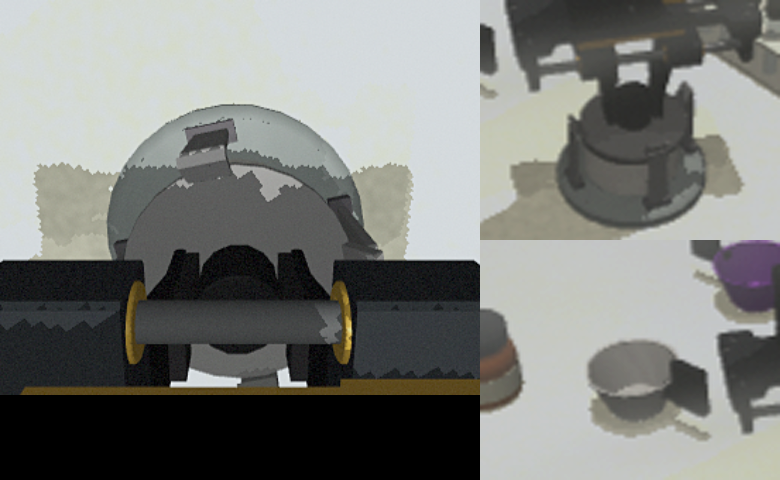

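The cover sits level with the clip catches over the disc edge, and the cup stands empty and upright. One numeric check of the centring remains.

Run:
```python
from h import *
from scipy.optimize import least_squares
im=cv2.imread('pics/w10.png'); g=cv2.GaussianBlur(im,(3,3),0).mean(2).astype(np.float32); C=cam('wrist')
def arc(c,z,rad,px_max,w):
    for it in range(3):
        pts=[]
        for a in np.radians(np.arange(0,360,2)):
            rr=np.arange(rad-w,rad+w,.0003); P=np.array([proj(C,(c[0]+r*np.cos(a),c[1]+r*np.sin(a),z)) for r in rr],np.float32)
            if P[:,1].max()>px_max or P[:,0].min()<170 or P[:,0].max()>470: continue
            d=np.gradient(cv2.remap(g,P[None,:,0],P[None,:,1],1)[0]); k=d.argmax()
            if d[k]>1: pts.append([c[0]+rr[k]*np.cos(a),c[1]+rr[k]*np.sin(a)])
        pts=np.array(pts); f=least_squares(lambda x:np.hypot(*(pts-x).T)-rad,c,loss='soft_l1',f_scale=.0004); c=f.x
    print(z,c.round(4),len(pts),np.median(abs(f.fun)).round(5)); return c
h=arc(np.array([.5444,-.0268]),.014,.064,235,.006); d=arc(np.array([.546,-.026]),.0625,.045,235,.005)
print('offset mm',((d-h)*1e3).round(1))
```

```text
0.014 [ 0.5452 -0.0262] 94 0.00059
0.0625 [ 0.5526 -0.025 ] 76 0.0015
offset mm [7.3 1.3]
```

Call:
play_rows(
  targets=[
    {"claw": 1, "linear": [0.04, -0.1, -0.06], "rotation": [0, 0, 0]},
    {"claw": 1, "linear": [0.04, -0.08, -0.05], "rotation": [0, 0, 0]},
  ],
)

```text
time: 23.88
position: [0.5484, -0.024, 0.0676]
tool_rot: [0.489, 1.505, -0.469]
ft_force: [0.3, 1.0, 6.5]
grip_width: 0.339
```

```bash
python3 settle.py; python3 log.py
```

```text
q [-0.547, 0.259, 0.621, 1.913, -0.188, 1.01, -0.456] p [0.5484, -0.024, 0.0676] F [1.4, 1.8, 5.6] 0.33417047456911797 24.1833
[[0.015, 0.575, 0.818], [0.009, 0.818, -0.575], [-1.0, 0.016, 0.007]]
```

```bash
python3 goto.py 1 .5460 -.0250 .067 -35
```

```text
err mm [-2.4 -1.  -0.6] rot deg tool [-0.1  0.4 -0.9]
[0.02, -0.09, -0.05] [-0.001, 0.005, -0.01]
```

Call:
play_rows(
  targets=[
    {"claw": 1, "linear": [0.04, -0.14, -0.08], "rotation": [0, 0.005, -0.012]},
    {"claw": 1, "linear": [0.04, -0.12, -0.06], "rotation": [0, 0.003, -0.01]},
  ],
)

```text
time: 24.35
position: [0.5466, -0.0257, 0.0681]
tool_rot: [0.471, 1.519, -0.488]
ft_force: [2.8, 2.9, 5.3]
grip_width: 0.331
```

```bash
python3 settle.py; python3 log.py; python3 goto.py 1 .5460 -.0250 .067 -35|head -1
```

```text
q [-0.555, 0.271, 0.623, 1.9, -0.171, 1.031, -0.472] p [0.5465, -0.0258, 0.0678] F [2.7, 2.8, 5.1] 0.33604809718596157 24.65
[[-0.005, 0.574, 0.818], [-0.01, 0.818, -0.575], [-1.0, -0.011, 0.001]]
err mm [-0.5  0.8 -0.8] rot deg tool [-0.1  0.1  0.6]
```

Call:
play_rows(
  targets=[
    {"claw": 1, "linear": [0.06, 0.01, 0.01], "rotation": [0, 0, 0.003]},
  ],
)

```text
time: 24.73
position: [0.5468, -0.0256, 0.0668]
tool_rot: [0.474, 1.518, -0.484]
ft_force: [-5.6, 0.2, 8.8]
grip_width: 0.336
```

```bash
python3 settle.py; python3 settle.py; python3 log.py; python3 goto.py 1 .5460 -.0250 .067 -35|head -1
```

```text
q [-0.552, 0.27, 0.622, 1.903, -0.177, 1.026, -0.466] p [0.5469, -0.0256, 0.0669] F [-2.1, 0.8, 7.9] 0.33601661428556406 25.3333
[[-0.002, 0.574, 0.819], [-0.005, 0.818, -0.574], [-1.0, -0.005, 0.001]]
err mm [-0.9  0.6  0.1] rot deg tool [-0.1  0.1  0.3]
```

The push is steady at 7.9 N, tool tilt is about 0.3°, and the estimated centring error is about 1.5 mm. Handing in.

```bash
python3 -c "
from bench import *
print(close_job()); s=get_state(); print(s['position'],s['ft_force'],s['time'])"
```

```text
the job is handed in; nothing more can be done
None
the job is handed in; nothing more can be done
```

I poured all six balls into the jar and stood the empty cup upright on the bench to the left. The cover is on the jar under the clips, and the hand is still gripping the knob and pressing down. The job is handed in at about 25 s of the 72 s allowed; no verdict was reported.

**What the last checks showed**
- **Balls:** a close crop of the jar after the pour showed six balls in it.
- **Cup:** it stands upright and released in the side view.
- **Cover:** in the last picture it looks level, with the clips over the disc edge in the views where they show. I did not see all four clips clearly.
- **Push:** it held steady at about 7.9 N, which by the given stiffness squeezes the seal roughly 2.5 mm. Tool tilt was about 0.3°.

**What disagreed or went roughly**
- **Hard press:** while snapping the cover home, the force briefly reached 52 N. The knob slipped about 2 mm in the grip.
- **Centring:** the hand's position puts the cover within about 1.5 mm of the jar's axis after a small re-centring. Before that correction, a camera fit gave a 7 mm offset. I discarded it because it fitted badly and the plug has only about 3 mm of play in the jar. I did not repeat the fit afterwards.
- **Early measurements:** the first wrist-camera readings of the jar and cover were 4–5 mm off because the arm was still settling. Once corrected, all cameras agreed to within about 2 mm on the jar. On the cover, the side camera was about 4 mm off the other two.
- **Bystanders:** I did not re-measure the rack, bottle or tub at the end.

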